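# Hang the pen bin on the desk slat rail

### The arm

A 6-joint arm with a two-finger parallel gripper is mounted at the origin on the work surface. World frame = base frame: x ahead of the robot, y to its left, z up, the work surface at z = 0. Lengths are in m, angles in degrees, forces in N, time in s.
With the tool pointing down it reaches from about 0.4 to 0.825 m from the base axis. Payload 7 kg.
Tool frame: the origin (TCP) lies midway between the tips of the shut fingers; the grasp point (between the pads) lies ctrl.tcp_to_grasp behind it (ctrl.tcp_to_grasp is the distance from the TCP to the grasp point, in m); y points along the fingers, z is the direction in which the jaws open and shut, and the axes are right-handed (so a half turn about y gives the same grasp; the last joint's range is limited). The gripper opens to 88 mm and grips with 3 to 60 N. Pads are 19 mm wide; open, the fingers measure 130 mm over their backs; the gripper's body (78 mm by 193 mm) begins 47 mm behind the grasp point.
Start: joints at [92.137, 20.546, 0.682, 0, -70.136, -16.507], TCP at [0.168, 0.654, 0.227] pointing down, gripper open.
Joint ranges: [-176.03, 176.03], [-82.01, 121.73], [-58.28, 71.71], [-173.87, 95.51], [-174.79, -0.11], [-173.66, 173.66]. Speed limits (degrees/s): [136.94, 136.94, 172.46, 180, 180, 180].

### API

Orientations are given as [roll, pitch, yaw] about the fixed x, y, z axes, in that order (R = Rz(yaw) Ry(pitch) Rx(roll)).
In Python, from plant import ctrl, snapshot, silhouettes gives the robot as it stands.
- The arm moves only by the shell command python3 -m pendant 'ROWS'. ROWS is JSON, a list that holds one entry, the list of rows, each a list of 7 numbers: the shift along the tool's x, y, z in cm, then the turn, a rotation vector about the tool's x, y, z in degrees, then the opening, from 0 (shut) to 1 (fully open). In form: [[[x, y, z, rx, ry, rz, hand], ...]]. A call has 1 to 12 rows; each row shifts and turns the commanded pose from where the row before left it, along the tool's axes as they then stand; what a row does not reach is not made up. A row lasts 1/12 s, in which the tool goes at most 41.7 mm and 7.16 degrees, less where a joint would pass 70% of its speed; a pose out of reach is approached as far as the arm can. A call with a gripper value outside its range is refused whole. The fingers move at their own pace and stop on an object; the grip force is fixed at half the most. Time passes only in rows, so rows that do not move let the fingers close. It gives the time, the measured TCP pose, the force and the opening at its end, in the units of the state.
- ctrl.get_obs(): the state, without advancing time (a new reading comes with each control period).
- snapshot(name): name is "side" or "top" or "wrist"; returns a dict with "image" (384x512x3 uint8, red, green, blue), "camera_matrix" (3x3 intrinsics, pixels), "eye" and "orientation" of the camera in the world; the wrist camera has in their place "mount" (4x4, takes a point from camera to tool coordinates, whose origin is the TCP and whose axes are the tool frame's). Camera axes: x right, y down, z forward; pixel columns grow to the right and rows downward; lengths in m; the calibration is good to about 2 mm. A picture is of the moment at which its call begins: read the wrist's pose just before it. There is no depth.
- ctrl.close_job(): hands the job in, once; it reports no verdict.
Trained networks look in a picture, given as the dict that the camera call returned (one of the last four; its "shot" number tells which), for a name from the list of things; names that differ only in an ending like _2 or _b are one class to them, and where a whole thing is asked for, a point or a joint stands for the part that bears it (a point fixed in the world has none). Each returns a list of dicts, best first, with "confidence" (0 to 1); they miss things now and then, are a little off and sometimes report something else, mostly with a low value. They report only what shows in the picture. A call takes as long as a camera call. They do not tell look-alikes from the thing itself.
- silhouettes(picture, thing): "mask" (384x512 bool, what is visible of it) and "bbox" ([left, top, width, height] in pixels, round what is visible of it).
The state is a dict: "clock": time; "joint_pos": joint angles; "qvel": joint speeds; "tau": joint torques, N m; "tool_pos": TCP position; "orientation": TCP orientation; "force": force on the tool from outside, world axes, zero at the start; "moment": the same for the moment, N m; "opening": finger opening in m.
Only numpy, scipy, OpenCV 4.12 (cv2) and the standard library are available. Lean on these libraries where they do the work, as an engineer would, in place of code of your own. Each camera call takes 0.05 s, during which the arm holds its last target.

### The job

Hang the pen bin that has the metal hook tongue on its back onto the free stretch of the desk's slat rail: tip its front up, feed the tongue through the slot and up behind the upper lip, and lower the front until the bin leans on the roller catch. Let go so that it hangs there by itself for a moment, still tipped, then press its front tab down until it snaps past the roller and sits upright, back flat to the rail. Leave everything else on the desk where it is.

Things in the scene. Friction and masses are not known exactly. Their poses are not given: they have to be found in the camera images.
- bin: Grey open plastic pen bin, 100 (x) x 56 (y) x 70 mm high, about 180 g, empty, loose, upright on the desk. Origin: centre of underside; z up, +x towards its back (hook side). Flat side walls (z 14 to 70) to grip across, 56 mm. Floor plate z 14 to 17; only the back wall (4 mm thick, outer face x = 50) and front wall (outer face x = -50) reach down to z = 0. Nothing behind but the steel hook.
- hook_root (a point): Where the underside of the hook's level arm meets the bin's back face (bin frame 50, 0, 65 mm); axes as the bin's. The steel hook is 40 mm wide: the arm (5 mm thick, z 65 to 70) runs from x = 50 to 61, then the tongue, 4 mm thick (x 57 to 61), stands up to z = 91. Seated, this point lies on the lower edge of the slot mouth.
- tongue_tip (a point): Middle of the top edge of the hook's upright tongue (bin frame 59, 0, 91 mm), 26 mm above the arm's underside; axes as the bin's. Seated, it stands behind the rail's upper lip, 10 mm above the lip's lower edge.
- tab (a point): Middle of the upper face of the bin's front thumb tab, the place to press (bin frame -60, 0, 70 mm); the tab is 56 wide, x = -50 to -70, 5 mm thick, level with the rim. Axes as the bin's.
- rail: White and aluminium upright slat rail fixed to the desk, 300 long (y), 36 thick, 169 mm high, with a flat foot behind. Origin on the desk under the middle of its front face; the face is the plane x = 0 and looks to -x; z up. One slot along it. A shallow grey tray (sticks out 75, top at z = 118) hangs at y = -149 to -83; the free stretch is y = -69 to 141: bin middle from -40 to 110.
- slot_mid (a point): On the lower edge of the slot mouth, at the front face, middle of the free stretch (rail frame 0, 36, 130 mm); axes as the rail's. The slot is 16 mm high (z 130 to 146), its floor flat. Seated, the bin's frame is parallel to the rail's, its back on the face, its origin at rail x = -50, z = 65 mm.
- lip_mid (a point): On the lower front edge of the upper lip (rail frame 0, 36, 146 mm); axes as the rail's. Lip 5 mm thick; behind it the channel is hollow from x = 5 to 28 and up to z = 162. The 26 mm tall hook does not go straight in: with the bin's front tipped up 35 to 45 deg, feed the tongue in along its own length, then rotate the bin down.
- catch_mid (a point): Middle of the roller catch on its axis (rail frame -10.5, 36, 65 mm); axes as the rail's. White roller, 12 mm thick, 208 long along y, on a spring: sinks up to 6 mm straight down (12.5 N to start, 2.5 N per mm). The bin's back wall edge leans on it with the front still about 10 deg up; pressing the tab (10 to 15 N) makes the edge ride over it, and the roller then keeps the wall in.
- plain_bin: A bin like the other, same size and colour, but without hook: leave it. Origin: centre of its underside.
- mug: Yellow mug, 84 mm across, 90 high; leave it. Origin: centre of underside.
- bottle: Clear bottle, 64 mm across, 190 high; leave it. Origin: centre of underside.
- stapler: Dark stapler, 130 x 34 x 45 mm; leave it. Origin: centre of underside.
- notebook: Blue notebook, 150 x 105 x 14 mm, lying; leave it. Origin: centre of underside.
Mind the look-alikes: they are no part of the job. Leave any green look-alike of the bin alone.

How it is judged (in metres and radians):
On the way, in this order (a step that is already met when the one before it is completed fails the run):
1. the bin hangs by its tongue behind the lip, untouched by the fingers, its front still tipped up on the roller catch (x of tongue_tip in the frame of slot_mid between 0.005 and 0.029 m and z of tongue_tip in the frame of slot_mid above 0.0195 m and y of bin in the frame of slot_mid between -0.077 and 0.082 m and linear speed of bin below 0.03 m/s and angular speed of bin below 0.3 rad/s and angle between bin's own z axis and vertical between 0.1 and 0.45 rad and contact force between the fingers and bin below 0.1 N), for 0.3 s.
2. the bin is pressed home past the roller, upright against the rail (x of tongue_tip in the frame of slot_mid between 0.005 and 0.029 m and z of tongue_tip in the frame of slot_mid above 0.0195 m and y of bin in the frame of slot_mid between -0.077 and 0.082 m and angle between bin's own z axis and vertical below 0.08 rad and x of bin in the frame of slot_mid between -0.055 and -0.045 m and z of bin in the frame of slot_mid between -0.07 and -0.06 m and angle between the x axis of bin and the x axis of rail, either way round below 0.08 rad), for 0.2 s.
At the end, for the whole second after the job is handed in: The bin hangs at rest in the free stretch: tongue tip behind the lip (5 to 29 mm behind the face, over 19.5 mm above the slot edge), upright and square to the rail within 0.08 rad, origin within 5 mm of 50 mm in front of the face and 65 mm below the slot edge (all of step 2 and linear speed of bin below 0.03 m/s and angular speed of bin below 0.3 rad/s); the robot touches nothing.
It fails at once if the plain bin is pushed more than 30 mm or tipped over (distance of plain_bin from where it was at the start of the episode above 0.03 m or angle between plain_bin's own z axis and vertical above 0.5 rad).
It fails at once if the mug is pushed more than 30 mm or tipped over (distance of mug from where it was at the start of the episode above 0.03 m or angle between mug's own z axis and vertical above 0.5 rad).
It fails at once if the bottle is pushed more than 30 mm or tipped over (distance of bottle from where it was at the start of the episode above 0.03 m or angle between bottle's own z axis and vertical above 0.5 rad).
It fails at once if the stapler is pushed more than 30 mm or tipped over (distance of stapler from where it was at the start of the episode above 0.03 m or angle between stapler's own z axis and vertical above 0.5 rad).
It fails at once if the notebook is pushed more than 30 mm or tipped over (distance of notebook from where it was at the start of the episode above 0.03 m or angle between notebook's own z axis and vertical above 0.5 rad).
It also fails if it takes over 59 s, if anything falls off the work surface, if the arm or the gripper's body presses on something with over 40 N, if the wrist force passes 120 N, or if a joint passes its speed limit or range.

## Working session

There is one attempt and no reset: what is moved stays moved. The work goes in short steps, Python scripts to look and compute and a shell command to move; the robot and the scene stay as the last step left them, time stands still between calls to the robot, and variables do not carry over. Pictures are saved under pics/ and viewed, and the job is handed in when it is done.

```bash
ls; mkdir -p pics; python3 - <<'E'
from plant import ctrl, snapshot, silhouettes
import cv2
print(ctrl.get_obs(), ctrl.tcp_to_grasp)
for n in ["side","top","wrist"]:
    s=snapshot(n); cv2.imwrite(f"pics/{n}0.png",s["image"][:,:,::-1])
    print(n,{k:v for k,v in s.items() if k!="image"})
    for t in (["bin","rail","plain_bin"]):
        for d in silhouettes(s,t): print(t,d["bbox"],d["confidence"])
E
```

```text
pics
{'clock': 0.0, 'joint_pos': array([ 9.21364849e+01,  2.05926881e+01,  6.34170355e-01, -2.02659500e-02,
       -7.01355424e+01, -1.65070301e+01]), 'qvel': array([ 0.03671871, -0.06489915, -0.00578056, -0.03074493,  0.0491655 ,
        0.01053531]), 'tau': array([-8.07803626e-04, -5.82713842e+01,  2.93068850e+01,  6.99778005e+00,
        7.14774389e-03, -1.51418249e-04]), 'tool_pos': array([0.16743166, 0.65340456, 0.2256111 ]), 'orientation': array([-8.99044031e+01,  8.46222838e-03,  1.65622560e+02]), 'force': array([ 0.44774892, -0.23914099, -0.23716723]), 'moment': array([ 0.01388594, -0.05025834, -0.01900793]), 'opening': 0.0876977266356576} 0.0188
side {'camera_matrix': array([[479.15321443,   0.        , 257.65148632],
       [  0.        , 479.15321443, 190.12668905],
       [  0.        ,   0.        ,   1.        ]]), 'eye': array([ 0.02411338, -0.80009684,  1.01719126]), 'orientation': array([-130.71640859,    1.2362634 ,  -32.03821565]), 'shot': 1}
bin [159.8, 209.8, 25.0, 48.4] 0.93
bin [248.3, 170.2, 29.0, 43.9] 0.92
bin [205.3, 226.4, 45.8, 54.7] 0.72
rail [260.0, 234
[... 493 characters left out ...]

rail [203.2, 148.9, 50.8, 33.4] 0.68
rail [361.3, 122.5, 76.9, 130.7] 0.64
plain_bin [210.3, 211.2, 51.8, 32.5] 0.88
plain_bin [129.5, 116.7, 37.4, 56.7] 0.58
wrist {'camera_matrix': array([[322.96344857,   0.        , 256.51384605],
       [  0.        , 322.96344857, 190.1929616 ],
       [  0.        ,   0.        ,   1.        ]]), 'mount': array([[-3.47535118e-04,  9.66128387e-01,  2.58061659e-01,
        -6.88316691e-02],
       [ 1.51657060e-04, -2.58061621e-01,  9.66128447e-01,
        -1.57686586e-01],
       [ 9.99999928e-01,  3.74900436e-04, -5.68347148e-05,
         2.99743628e-04],
       [ 0.00000000e+00,  0.00000000e+00,  0.00000000e+00,
         1.00000000e+00]]), 'shot': 3}
```

View pics/side0.png

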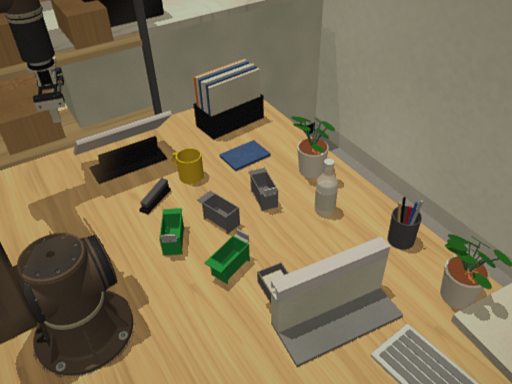

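View pics/top0.png

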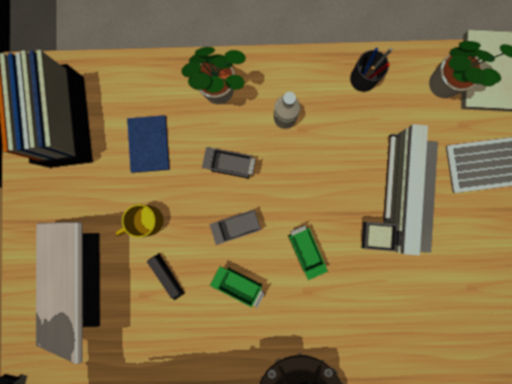

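View pics/wrist0.png

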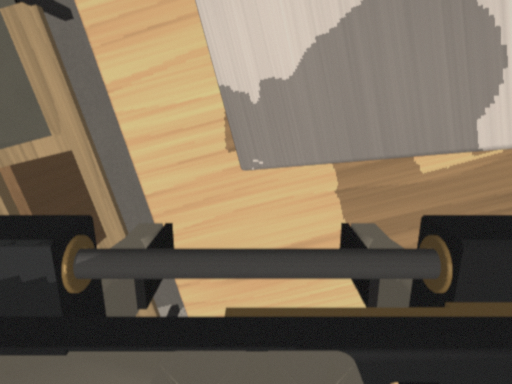

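```bash
python3 - <<'E'
import cv2, numpy as np
t=cv2.imread("pics/top0.png"); s=cv2.imread("pics/side0.png")
a=cv2.resize(t[140:250,190:270],None,fx=5,fy=5,interpolation=cv2.INTER_CUBIC)
b=cv2.resize(s[160:240,190:290],None,fx=4,fy=5.5,interpolation=cv2.INTER_CUBIC)
h=min(a.shape[0],b.shape[0]); cv2.imwrite("pics/z0.png",np.hstack([a[:h,:400],b[:h,:400]]))
cv2.imwrite("pics/z1.png",cv2.resize(t[110:270,350:450],None,fx=3.7,fy=3.7,interpolation=cv2.INTER_CUBIC))
E
```

```text
(no output)
```

View pics/z0.png

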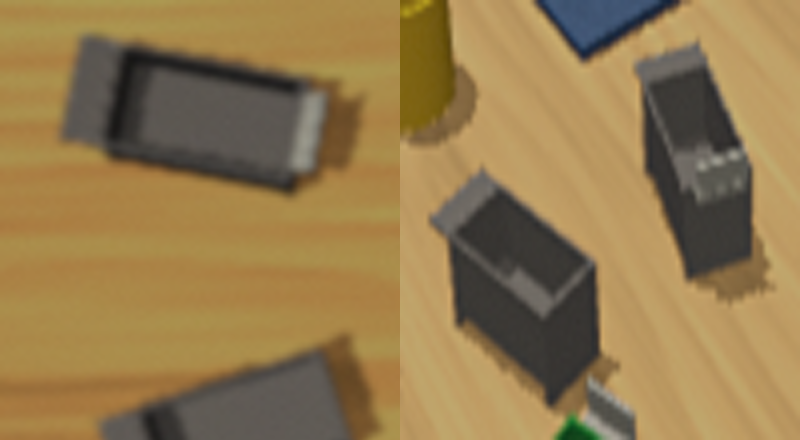

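View pics/z1.png

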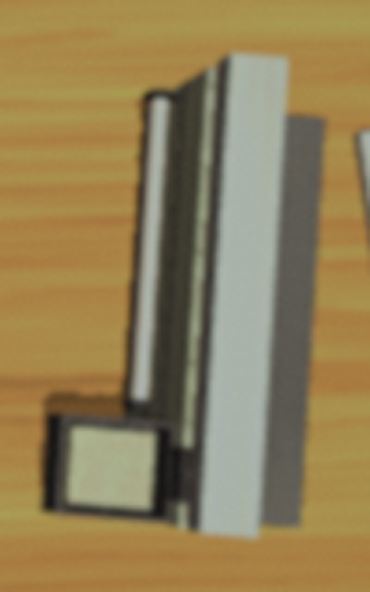

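```bash
cat > h.py <<'E'
import numpy as np, cv2
from scipy.spatial.transform import Rotation as Ro
from scipy.optimize import minimize, least_squares
from plant import ctrl, snapshot, silhouettes
def tool():
    o=ctrl.get_obs(); T=np.eye(4); T[:3,:3]=Ro.from_euler('xyz',o['orientation'],degrees=True).as_matrix(); T[:3,3]=o['tool_pos']; return T
def cam(s,T=None):
    M=np.eye(4)
    if 'mount' in s: M=T@s['mount']
    else:
        M[:3,:3]=Ro.from_euler('xyz',s['orientation'],degrees=True).as_matrix(); M[:3,3]=s['eye']
    return dict(K=s['camera_matrix'],M=M)
def proj(c,P):
    P=np.atleast_2d(P); q=(P-c['M'][:3,3])@c['M'][:3,:3]; u=q@c['K'].T; return u[:,:2]/u[:,2:]
def ray(c,uv):
    uv=np.atleast_2d(uv); d=np.c_[uv,np.ones(len(uv))]@np.linalg.inv(c['K']).T@c['M'][:3,:3].T
    return c['M'][:3,3],d
def onz(c,uv,z):
    e,d=ray(c,uv); return e+d*((z-e[2])/d[:,2:])
def box(x0,x1,y0,y1,z0,z1): return np.array([[x,y,z] for x in(x0,x1) for y in(y0,y1) for z in(z0,z1)])/1000
BIN=[box(-50,50,-28,28,0,70),box(-70,-50,-28,28,65,70),box(50,61,-20,20,65,70),box(57,61,-20,20,65,91)]
def pose(x,y,yaw,z=0):
    T=np.eye(4);T[:3,:3]=Ro.from_euler('z',yaw,degrees=True).as_matrix();T[:3,3]=[x,y,z];return T
def render(c,T,parts,ss=4):
    m=np.zeros((384*ss,512*ss),np.uint8)
    for b in parts:
        u=proj(c,b@T[:3,:3].T+T[:3,3]); h=cv2.convexHull(((u+.5)*ss-.5).astype(np.float32)); cv2.fillConvexPoly(m,np.round(h).astype(np.int32),255)
    return cv2.resize(m,(512,384),interpolation=cv2.INTER_AREA)/255.
def fit(views,parts,x0):
    # views: (cam,mask)
    def f(p):
        v=0
        for c,m in views:
            r=render(c,pose(*p),parts); v+=np.abs(r-m).sum()/m.sum()
        return v
    best=minimize(f,x0,method='Nelder-Mead',options=dict(initial_simplex=np.array([x0]+[np.array(x0)+d for d in np.diag([.01,.01,8])]),xatol=1e-4,fatol=1e-4))
    return best.x,best.fun
E
python3 - <<'E'
from h import *
T=snapshot("top");S=snapshot("side");ct,cs=cam(T),cam(S)
m=[d for d in silhouettes(T,"bin") if d['bbox'][1]<190 and 190<d['bbox'][0]<250]+[d for d in silhouettes(T,"plain_bin") if d['bbox'][1]<190 and 190<d['bbox'][0]<250]+[d for d in silhouettes(T,"rail") if d['bbox'][1]<190 and 190<d['bbox'][0]<250]
n=[d for d in silhouettes(S,"bin") if d['bbox'][1]<190 and d['bbox'][0]>235]
print(len(m),len(n),[d['bbox'] for d in m+n])
c0=onz(ct,[230,163],.035)[0];print(c0)
V=[]
if m:V.append((ct,m[0]['mask'].astype(float)))
if n:V.append((cs,n[0]['mask'].astype(float)))
for v in [V]+[[v] for v in V]: print(fit(v,BIN,[c0[0],c0[1],-100]))
# rail top corners
k=np.array([[232,55],[288,57],[258,537],[200,532]])/3.7+[350,110]-.5+.5/3.7
print(onz(ct,k,.169))
for nme in("bin","rail","plain_bin"):
  for im,l in((T,"top"),(S,"side")): print(nme,l,[(d['bbox'],d['confidence']) for d in silhouettes(im,nme)])
cv2.imwrite("pics/zs.png",cv2.resize(S['image'][225:365,250:410,::-1],None,fx=4.2,fy=4.2,interpolation=cv2.INTER_CUBIC))
E
```

```text
1 1 [[202.4, 152.4, 49.8, 23.1], [245.6, 167.8, 28.3, 44.3]]
[0.62769115 0.17126091 0.035     ]
(array([   0.62601583,    0.1666436 , -102.1855776 ]), np.float64(0.13773218795609818))
(array([   0.62546437,    0.1674543 , -101.94686458]), np.float64(0.05846174849400159))
(array([   0.62606938,    0.16717446, -103.72572704]), np.float64(0.07070183809329061))
[[ 0.68816841 -0.26318983  0.169     ]
 [ 0.68597938 -0.29805138  0.169     ]
 [ 0.38821834 -0.26586182  0.169     ]
 [ 0.39212869 -0.23041003  0.169     ]]
bin top [([202.4, 152.4, 49.8, 23.1], 0.93), ([294.5, 223.7, 33.7, 57.1], 0.86), ([364.0, 123.2, 74.7, 131.3], 0.7), ([210.0, 269.0, 51.5, 39.2], 0.68)]
bin side [([245.6, 167.8, 28.3, 44.3], 0.82), ([204.4, 227.0, 44.9, 55.2], 0.76), ([158.2, 208.6, 27.7, 48.5], 0.58)]
rail top [([359.3, 125.6, 78.1, 126.4], 0.84)]
rail side [([260.3, 237.8, 146.1, 129.4], 0.6)]
plain_bin top []
plain_bin side [([194.1, 194.0, 45.8, 41.9], 0.71)]
```

View pics/zs.png

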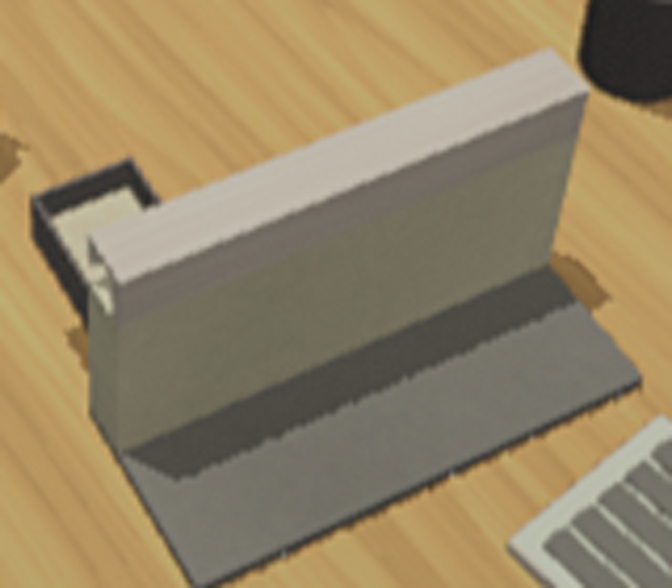

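```bash
cat >> h.py <<'E'
def tgt(x,y,z,yaw,tilt=0):
    """yaw of tool x; tilt>0: tool points toward -tool x? rotation about tool z by tilt"""
    T=np.eye(4); T[:3,:3]=(Ro.from_euler('xyz',[-90,0,yaw],degrees=True)*Ro.from_rotvec([0,0,tilt],degrees=True)).as_matrix(); T[:3,3]=[x,y,z]; return T
def plan(G,T=None):
    T=tool() if T is None else T
    d=T[:3,:3].T@(G[:3,3]-T[:3,3])*100
    r=Ro.from_matrix(T[:3,:3].T@G[:3,:3]).as_rotvec(degrees=True)
    print("shift cm",np.round(d,2),"len",round(float(np.linalg.norm(d)),2),"rows",np.linalg.norm(d)/4.17,"| then rot",np.round(r,2),np.linalg.norm(r)/7.16)
    return d,r
E
python3 - <<'E'
from h import *
T=snapshot("top");S=snapshot("side");ct,cs=cam(T),cam(S)
for nme in("bottle","mug","stapler","notebook"):
  for im,l in((T,"top"),(S,"side")): print(nme,l,[(d['bbox'],d['confidence']) for d in silhouettes(im,nme)][:2])
cyl=[np.array([[32*np.cos(a),32*np.sin(a),z] for a in np.linspace(0,6.28,24) for z in(0,110)])/1000,np.array([[12*np.cos(a),12*np.sin(a),z] for a in np.linspace(0,6.28,24) for z in(0,190)])/1000]
V=[(c,silhouettes(i,"bottle")[0]['mask'].astype(float)) for c,i in((ct,T),(cs,S))]
print(fit(V,cyl,[.71,.02,0]))
plan(tgt(.58,.02,.30,82))
E
```

```text
bottle top []
bottle side [([316.0, 159.6, 23.5, 60.0], 0.62)]
mug top [([117.1, 206.0, 44.7, 34.9], 0.84), ([201.1, 148.7, 54.4, 28.2], 0.67)]
mug side [([170.9, 147.9, 35.0, 36.2], 0.58)]
stapler top [([150.4, 256.3, 33.6, 45.6], 0.92)]
stapler side [([139.6, 176.1, 30.0, 40.3], 0.84)]
notebook top [([273.4, 90.6, 27.0, 34.5], 0.28)]
notebook side []Traceback (most recent call last):
  File "<stdin>", line 6, in <module>
IndexError: list index out of range
```

```bash
python3 - <<'E'
from h import *
T=snapshot("top");S=snapshot("side");ct,cs=cam(T),cam(S)
print(onz(cs,[[326,205]],.0),onz(cs,[[328.5,161]],.19),onz(ct,[[290,98]],.19),onz(ct,[[286,115]],.03))
plan(tgt(.58,.02,.30,82))
E
```

```text
[[0.77321371 0.0352587  0.        ]] [[0.75362212 0.02078048 0.19      ]] [[0.7518124  0.01965273 0.19      ]] [[0.75339957 0.01935612 0.03      ]]
shift cm [-55.69  -7.35  51.16] len 75.98 rows 18.220782491413807 | then rot [ 0.   83.63  0.  ] 11.679800930750591
```

```bash
python3 -m pendant '[[[-2.8,-0.4,2.56,0,0,0,1],[-2.8,-0.4,2.56,0,0,0,1],[-2.8,-0.4,2.56,0,0,0,1],[-2.8,-0.4,2.56,0,0,0,1],[-2.8,-0.4,2.56,0,0,0,1],[-2.8,-0.4,2.56,0,0,0,1],[-2.8,-0.4,2.56,0,0,0,1],[-2.8,-0.4,2.56,0,0,0,1],[-2.8,-0.4,2.56,0,0,0,1],[-2.8,-0.4,2.56,0,0,0,1]]]'; python3 -m pendant '[[[-2.8,-0.4,2.56,0,0,0,1],[-2.8,-0.4,2.56,0,0,0,1],[-2.8,-0.4,2.56,0,0,0,1],[-2.8,-0.4,2.56,0,0,0,1],[-2.8,-0.4,2.56,0,0,0,1],[-2.8,-0.4,2.56,0,0,0,1],[-2.8,-0.4,2.56,0,0,0,1],[-2.8,-0.4,2.56,0,0,0,1],[-2.8,-0.4,2.56,0,0,0,1],[-2.8,-0.4,2.56,0,0,0,1]]]'; python3 -m pendant '[[[0,0,0,0,7,0,1],[0,0,0,0,7,0,1],[0,0,0,0,7,0,1],[0,0,0,0,7,0,1],[0,0,0,0,7,0,1],[0,0,0,0,7,0,1],[0,0,0,0,7,0,1],[0,0,0,0,7,0,1],[0,0,0,0,7,0,1],[0,0,0,0,7,0,1],[0,0,0,0,7,0,1],[0,0,0,0,7,0,1]]]'
cat > look.py <<'E'
import sys
from h import *
def look(name):
    T=tool(); s=snapshot("wrist"); c=cam(s,T); cv2.imwrite(f"pics/{name}.png",s['image'][:,:,::-1]); np.savez(f"pics/{name}.npz",K=c['K'],M=c['M']); return s,c
if __name__=="__main__":
    s,c=look(sys.argv[1]); o=ctrl.get_obs(); print(np.round(o['joint_pos'],1),np.round(o['tool_pos'],4),np.round(o['orientation'],2),o['clock'],np.round(o['force'],2))
    for n in("bin","rail"): print(n,[(d['bbox'],d['confidence']) for d in silhouettes(s,n)])
E
python3 look.py w1
```

```text
clock: 2.68
tool_pos: [0.3758, 0.3347, 0.2672]
orientation: [-90.0, 0.0, 165.7]
force: [0.9, 1.2, -1.1]
opening: 0.0873
clock: 3.52
tool_pos: [0.5837, 0.017, 0.3071]
orientation: [-90.0, 0.0, 165.6]
force: [-0.1, 0.8, 1.3]
opening: 0.0872
clock: 4.52
tool_pos: [0.5829, 0.0189, 0.3067]
orientation: [-90.0, -0.0, 81.3]
force: [-0.6, 0.5, -0.7]
opening: 0.0876
[ 21.1   9.5  -3.9  -0.  -76.6 -30.3] [0.5829 0.0189 0.3066] [-90.    -0.    80.76] 4.5667 [ 0.14  0.24 -0.13]
bin [([217.8, 216.0, 45.5, 104.2], 0.93), ([342.6, 51.6, 128.1, 93.8], 0.83), ([436.0, 177.0, 76.0, 40.4], 0.68)]
rail []
```

View pics/w1.png

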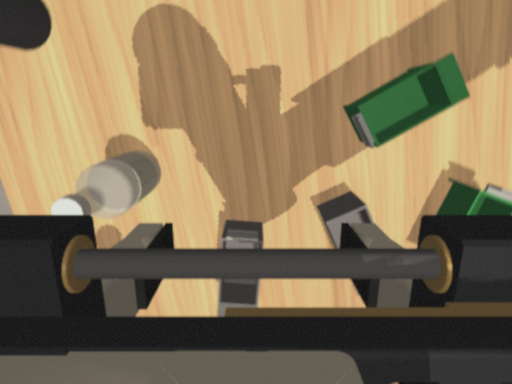

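```bash
python3 - <<'E'
from h import *
plan(tgt(.62,.22,.27,78))
E
python3 -m pendant '[[[4,0.7,0,0,0,0,1],[4,0.7,0,0,0,0,1],[4,0.7,0,0,0,0,1],[4,0.7,0,0,0,0,1],[4,0.7,0,0,0,0,1],[0.5,0,0,0,3,0,1],[0,0,0,0,0,0,1],[0,0,0,0,0,0,1]]]'; python3 look.py w2
```

```text
shift cm [20.44  3.67 -0.8 ] len 20.78 rows 4.982519082421735 | then rot [0.01 3.81 0.  ] 0.5326097348715123
clock: 5.33
tool_pos: [0.6126, 0.222, 0.2712]
orientation: [-90.0, 0.0, 78.9]
force: [0.9, -0.3, 0.4]
opening: 0.0872
[ 37.   17.    1.4   0.  -74.4 -48.1] [0.6128 0.2213 0.2717] [-9.001e+01  1.000e-02  7.885e+01] 5.3833 [-0.29 -0.31  0.35]
bin [([206.5, 55.8, 54.1, 129.0], 0.8), ([448.8, 0.0, 59.9, 114.3], 0.79)]
rail []
```

View pics/w2.png

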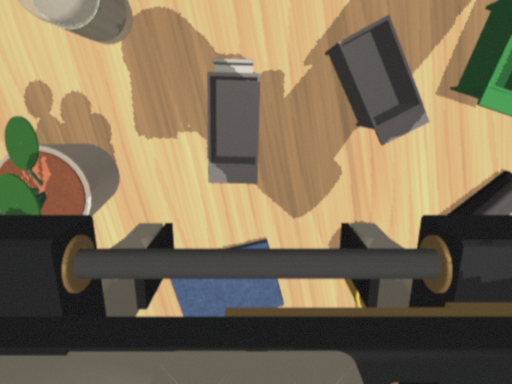

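```bash
python3 - <<'E'
from h import *
from look import look
T=snapshot("top");ct=cam(T)
print("plant near",onz(ct,[[218,102],[222,98],[210,95]],.13))
s,c=look("w3")
d=silhouettes(s,"bin")[0];print(d['bbox'])
m=d['mask'].astype(float)
# row-crop ok
print("wrist",fit([(c,m)],BIN,[.626,.167,-102]))
t=[k for k in silhouettes(T,"bin") if 195<k['bbox'][0]<210 and k['bbox'][1]<170]
if t: print("both",fit([(c,m),(ct,t[0]['mask'].astype(float))],BIN,[.626,.167,-102]))
cv2.imwrite("pics/z3.png",cv2.resize(s['image'][40:200,180:290,::-1],None,fx=3.7,fy=3.7,interpolation=cv2.INTER_CUBIC))
p,_=fit([(c,m)],BIN,[.626,.167,-102])
r=render(c,pose(*p),BIN); im=s['image'][:,:,::-1].copy(); cs_,_=cv2.findContours((r>.5).astype(np.uint8),0,1); im=cv2.resize(im[40:200,180:290],None,fx=3.7,fy=3.7,interpolation=cv2.INTER_CUBIC)
for q in cs_: cv2.polylines(im,[((q-[180,40]+.5)*3.7).astype(np.int32)],True,(0,0,255),1)
cv2.imwrite("pics/z3.png",im)
E
```

```text
plant near [[0.76443187 0.19002351 0.13      ]
 [0.77401929 0.18010881 0.13      ]
 [0.78220375 0.20914743 0.13      ]]
[206.6, 57.4, 54.7, 130.3]
wrist (array([   0.62731468,    0.16646141, -102.58175454]), np.float64(0.022415365631203388))
both (array([   0.62691499,    0.16644759, -102.67376172]), np.float64(0.13577225482906005))
```

View pics/z3.png

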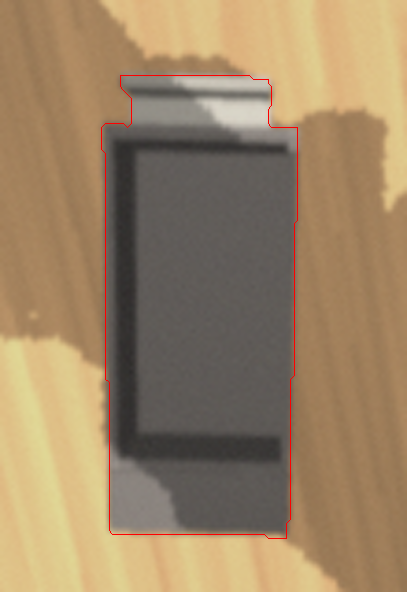

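```bash
python3 - <<'E'
from h import *
plan(tgt(.55,-.12,.25,83.7,35))
E
```

```text
shift cm [-34.66   2.19  -0.56] len 34.73 rows 8.328834681609226 | then rot [-1.52 -4.94 35.01] 4.942622577059341
```

```bash
python3 -m pendant '[[[-3.85,0.24,-0.06,0,0,0,1],[-3.85,0.24,-0.06,0,0,0,1],[-3.85,0.24,-0.06,0,0,0,1],[-3.85,0.24,-0.06,0,0,0,1],[-3.85,0.24,-0.06,0,0,0,1],[-3.85,0.24,-0.06,0,0,0,1],[-3.85,0.24,-0.06,0,0,0,1],[-3.85,0.24,-0.06,0,0,0,1],[-3.85,0.24,-0.06,0,0,0,1]]]';python3 -m pendant '[[[0,0,0,-0.3,-1,7,1],[0,0,0,-0.3,-1,7,1],[0,0,0,-0.3,-1,7,1],[0,0,0,-0.3,-1,7,1],[0,0,0,-0.3,-1,7,1],[0,0,0,0,0,0,1],[0,0,0,0,0,0,1]]]'; python3 look.py w4
```

```text
clock: 6.43
tool_pos: [0.5489, -0.1212, 0.2505]
orientation: [-90.1, -0.0, 78.6]
force: [0.3, -0.3, -0.0]
opening: 0.0874
clock: 7.02
tool_pos: [0.5494, -0.1184, 0.2489]
orientation: [-89.7, 35.1, 84.1]
force: [-0.3, -0.7, 0.5]
opening: 0.0877
[ 26.1  13.5 -26.6  30.4 -73.  -47.3] [ 0.5497 -0.1187  0.2496] [-89.83  34.95  83.91] 7.0667 [-0.21  0.38  0.15]
bin []
rail [([82.7, 77.5, 332.7, 147.2], 0.59)]
```

View pics/w4.png

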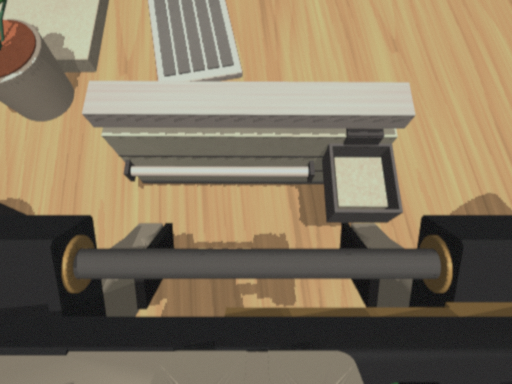

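```bash
python3 - <<'E'
import cv2
t=cv2.imread("pics/w4.png")
cv2.imwrite("pics/z4a.png",cv2.resize(t[75:200,75:255],None,fx=4.4,fy=4.4,interpolation=cv2.INTER_CUBIC))
cv2.imwrite("pics/z4b.png",cv2.resize(t[75:200,245:425],None,fx=4.4,fy=4.4,interpolation=cv2.INTER_CUBIC))
E
```

```text
(no output)
```

View pics/z4a.png

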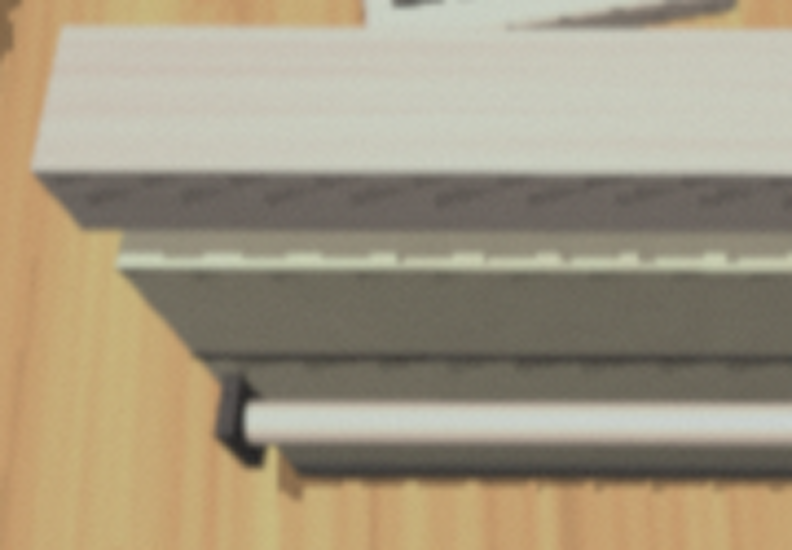

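View pics/z4b.png

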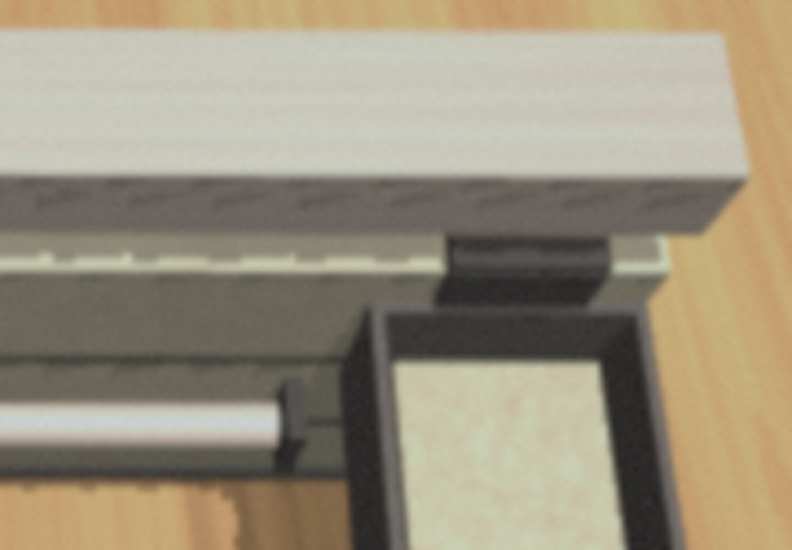

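```bash
python3 - <<'E'
from h import *
d=np.load("pics/w4.npz"); c=dict(K=d['K'],M=d['M'])
a=(np.array([[62,27],[33,172],[82,229],[118,268],[245,424]])+.5)/4.4-.5+[75,75]
b=(np.array([[724,35],[748,177],[700,233],[666,272],[280,424]])+.5)/4.4-.5+[245,75]
uv=np.r_[a,b]
P=np.array([[36,150,169],[0,150,169],[0,150,146],[0,150,130],[-10.5,140,66],[36,-150,169],[0,-150,169],[0,-150,146],[0,-150,130],[-10.5,-68,66]])/1000
for full in(0,1,2):
    def f(p):
        T=pose(p[0],p[1],p[2],p[3] if full else 0)
        if full==2: T[:3,:3]=T[:3,:3]@Ro.from_rotvec([p[4],p[5],0],degrees=True).as_matrix()
        return (proj(c,P@T[:3,:3].T+T[:3,3])-uv).ravel()
    r=least_squares(f,[.54,-.247,-96.3,0,0,0][:[3,4,6][full]],x_scale=[.01,.01,1,.01,1,1][:[3,4,6][full]]); print(np.round(r.x,4)); print(np.round(r.fun.reshape(-1,2),1).tolist())
S=snapshot("side");cs=cam(S)
k=np.array([[92,240],[118,283],[585,95],[550,50]])/4.2+[250,225]-.5
print(onz(cs,k,.169))
E
```

```text
[  0.542   -0.2481 -96.1477]
[[-0.5, -0.3], [-1.2, -0.2], [-0.2, 0.4], [-1.0, -0.1], [1.4, -0.5], [-0.2, -0.8], [0.8, -0.1], [0.6, 0.6], [1.4, 0.0], [-0.9, 0.0]]
[ 5.42000e-01 -2.48600e-01 -9.61457e+01 -9.00000e-04]
[[-0.0, -0.1], [-0.6, -0.1], [0.2, 0.5], [-0.5, -0.0], [1.7, -0.5], [-0.8, -0.6], [0.2, 0.0], [0.1, 0.7], [1.0, 0.1], [-1.0, -0.0]]
[ 5.43400e-01 -2.48500e-01 -9.52853e+01 -1.00000e-03  1.33890e+00
  1.00100e-01]
[[0.1, -0.6], [-0.0, -0.2], [0.4, 0.6], [-0.7, 0.2], [0.8, 0.1], [-0.9, -0.1], [0.6, -0.0], [0.1, 0.5], [0.7, -0.2], [-1.1, -0.2]]
[[ 0.39181771 -0.23557408  0.169     ]
 [ 0.38777379 -0.26625521  0.169     ]
 [ 0.68081266 -0.30119801  0.169     ]
 [ 0.6886087  -0.26454693  0.169     ]]
```

```bash
cat >> h.py <<'E'
B0=pose(.627,.1665,-102.6); RAIL=pose(.5415,-.2485,-96.1)
# tool in bin frame for grasp tilt t
def grasp_T(t,gx=.005,gz=.058):
    a=np.radians(t); G=np.eye(4); y=np.array([np.sin(a),0,-np.cos(a)]); x=np.array([-np.cos(a),0,-np.sin(a)]); z=np.cross(x,y)
    G[:3,:3]=np.c_[x,y,z]; G[:3,3]=np.array([gx,0,gz])+ctrl.tcp_to_grasp*y; return G
E
python3 - <<'E'
from h import *
G=B0@grasp_T(25); print(np.round(G,3)); 
Pq=G.copy(); Pq[:3,3]-=.14*G[:3,1]
print(np.round(Pq[:3,3],3)); plan(Pq)
E
```

```text
[[ 0.198 -0.092 -0.976  0.624]
 [ 0.884 -0.412  0.218  0.154]
 [-0.423 -0.906  0.     0.041]
 [ 0.     0.     0.     1.   ]]
[0.637 0.212 0.168]
shift cm [ 32.53 -12.56  -5.01] len 35.23 rows 8.44754294569612 | then rot [ 3.16  5.44 -9.87] 1.6347873016420302
```

```bash
python3 -m pendant '[[[3.61,-1.4,-0.56,0,0,0,1],[3.61,-1.4,-0.56,0,0,0,1],[3.61,-1.4,-0.56,0,0,0,1],[3.61,-1.4,-0.56,0,0,0,1],[3.61,-1.4,-0.56,0,0,0,1],[3.61,-1.4,-0.56,0,0,0,1],[3.61,-1.4,-0.56,0,0,0,1],[3.61,-1.4,-0.56,0,0,0,1],[3.61,-1.4,-0.56,0,0,0,1],[0,0,0,1.6,2.7,-4.9,1],[0,0,0,1.6,2.7,-4.9,1],[0,0,0,0,0,0,1]]]'; python3 look.py w5; python3 - <<'E'
from h import *
plan(B0@grasp_T(25))
E
```

```text
clock: 8.22
tool_pos: [0.6384, 0.2114, 0.1681]
orientation: [-90.0, 24.7, 77.2]
force: [1.0, -0.4, 2.3]
opening: 0.0876
[ 42.6  32.2   1.6  14.1 -80.6 -60.2] [0.6381 0.2109 0.1686] [-89.98  24.94  77.31] 8.2667 [ 0.59 -0.03  0.79]
bin [([362.1, 0.8, 94.9, 41.6], 0.91), ([224.6, 107.9, 68.6, 143.8], 0.85)]
rail []
shift cm [ 0.09 13.96  0.  ] len 13.96 rows 3.3489084709717436 | then rot [-0.05  0.06 -0.15] 0.024210143212414985
```

View pics/w5.png

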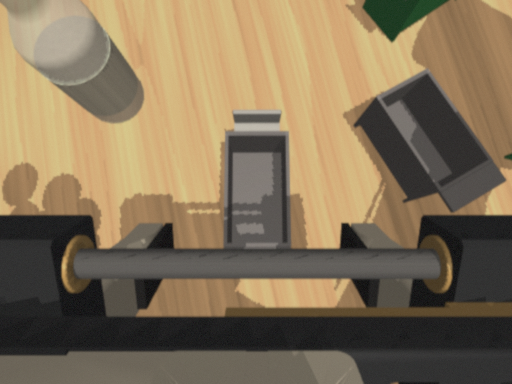

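```bash
python3 -m pendant '[[[0,3,0,0,0,0,1],[0,3,0,0,0,0,1],[0,3,0,0,0,0,1],[0,2.5,0,0,0,0,1],[0.05,1.5,0,0,0,0,1],[0,0.95,0,0,0,0,1],[0,0,0,0,0,0,1]]]'; python3 -m pendant '[[[0,0,0,0,0,0,0],[0,0,0,0,0,0,0],[0,0,0,0,0,0,0],[0,0,0,0,0,0,0],[0,0,0,0,0,0,0],[0,0,0,0,0,0,0],[0,0,0,0,0,0,0],[0,0,0,0,0,0,0]]]'; python3 look.py w6
```

```text
clock: 8.95
tool_pos: [0.6222, 0.1529, 0.0387]
orientation: [-89.7, 25.4, 77.6]
force: [-0.4, -0.9, 0.0]
opening: 0.0875
clock: 9.62
tool_pos: [0.6238, 0.1548, 0.0408]
orientation: [-89.9, 25.2, 77.6]
force: [-1.3, 1.6, 4.0]
opening: 0.056
[ 39.9  35.7 -11.7  16.7 -64.  -62.6] [0.6239 0.1548 0.0408] [-89.91  25.18  77.57] 9.6667 [-1.41  2.16  5.35]
bin [([193.6, 111.9, 129.7, 195.4], 0.77), ([456.9, 4.0, 22.2, 3.7], 0.68)]
rail []
```

View pics/w6.png

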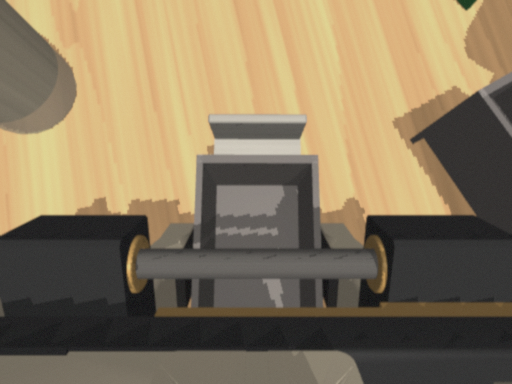

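```bash
python3 - <<'E'
import cv2
t=cv2.imread("pics/w6.png")
cv2.imwrite("pics/z6.png",cv2.resize(t[100:220,180:340],None,fx=5,fy=5,interpolation=cv2.INTER_CUBIC))
E
```

```text
(no output)
```

View pics/z6.png

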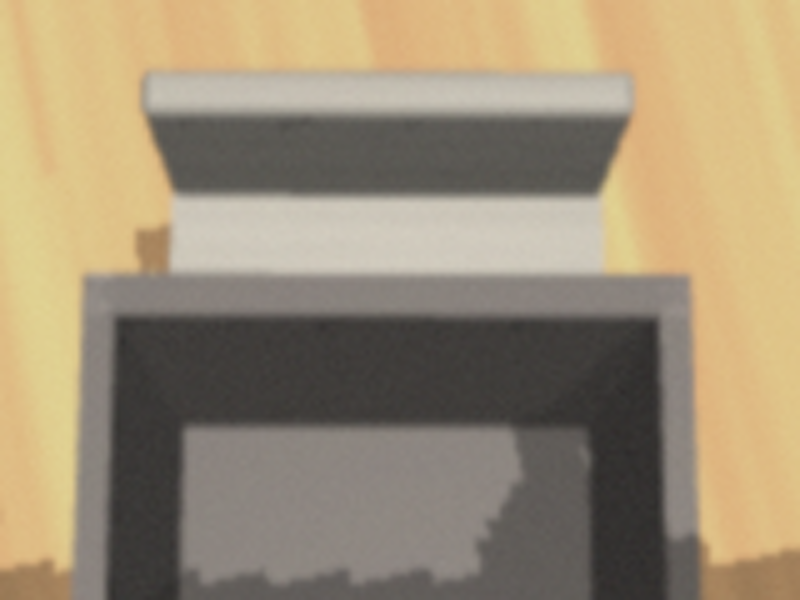

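```bash
cat >> h.py <<'E'
FEAT=np.array([[61,20,91],[61,-20,91],[57,20,91],[57,-20,91],[57,20,70],[57,-20,70],[50,20,70],[50,-20,70],[50,28,70],[50,-28,70]])/1000
E
python3 - <<'E'
from h import *
d=np.load("pics/w6.npz"); c=dict(K=d['K'],M=d['M']); T=tool()
uv=(np.array([[145,73],[633,73],[148,115],[631,115],[172,192],[601,192],[170,272],[603,272],[85,277],[691,277]])+.5)/5-.5+[180,100]
def f(p):
    B=pose(*p); return (proj(c,FEAT@B[:3,:3].T+B[:3,3])-uv).ravel()
r=least_squares(f,[.627,.1665,-102.6],x_scale=[.01,.01,1]); print(r.x,np.round(r.fun.reshape(-1,2),1).tolist())
def g(p):
    B=pose(*p[:4]); B[:3,:3]=B[:3,:3]@Ro.from_rotvec([0,p[4],0],degrees=True).as_matrix(); return (proj(c,FEAT@B[:3,:3].T+B[:3,3])-uv).ravel()
r2=least_squares(g,[.627,.1665,-102.6,0,0],x_scale=[.01,.01,1,.01,1]); print(np.round(r2.x,4),np.round(r2.fun.reshape(-1,2),1).tolist())
X=np.linalg.inv(T)@pose(*r.x); print(np.round(np.linalg.inv(X),4)); np.save("binintool.npy",X)
print("wanted",np.round(grasp_T(25)[:3,3],4))
E
```

```text
[   0.62579802    0.16657482 -102.42879714] [[-1.2, -1.3], [1.0, -1.3], [-2.1, -0.3], [1.7, -0.2], [-0.1, 1.8], [0.5, 1.8], [-0.1, 0.4], [0.5, 0.4], [-0.5, -0.6], [0.3, -0.6]]
[ 6.253000e-01  1.643000e-01 -1.024284e+02 -3.200000e-03 -1.085500e+00] [[-0.4, -0.5], [0.2, -0.5], [-1.2, 0.5], [0.8, 0.5], [0.5, 1.4], [-0.1, 1.4], [0.6, -0.2], [-0.2, -0.2], [0.4, -1.2], [-0.6, -1.2]]
[[-9.049e-01  4.256e-01 -8.000e-04  1.200e-02]
 [ 1.000e-04 -1.700e-03 -1.000e+00  6.000e-04]
 [-4.256e-01 -9.049e-01  1.500e-03  4.080e-02]
 [ 0.000e+00  0.000e+00  0.000e+00  1.000e+00]]
wanted [0.0129 0.     0.041 ]
```

```bash
cat > ins.py <<'E'
import numpy as np, heapq
# rail frame relative: x, z-130
OB=[(0,36,-130,0),(0,5,16,39),(0,36,32,39),(28,36,-10,39)]
HK=[(-4,0,-65,5),(0,11,0,5),(7,11,0,26)]
def samp(b,n):
    x0,x1,z0,z1=b; t=np.linspace(0,1,n)
    return np.r_[np.c_[x0+t*(x1-x0),0*t+z0],np.c_[x0+t*(x1-x0),0*t+z1],np.c_[0*t+x0,z0+t*(z1-z0)],np.c_[0*t+x1,z0+t*(z1-z0)]]
def sd(P,b):
    x0,x1,z0,z1=b; dx=np.maximum(x0-P[...,0],P[...,0]-x1); dz=np.maximum(z0-P[...,1],P[...,1]-z1)
    return np.where((dx<0)&(dz<0),np.maximum(dx,dz),np.hypot(np.maximum(dx,0),np.maximum(dz,0)))
HP=np.vstack([samp(b,14) for b in HK]); RP=np.vstack([samp(b,40) for b in OB])
def clear(th,ps):
    a=np.radians(th); ux=np.array([np.cos(a),-np.sin(a)]); uz=np.array([np.sin(a),np.cos(a)])
    W=HP[:,:1]*ux+HP[:,1:]*uz
    out=np.full(len(ps),99.)
    for b in OB: out=np.minimum(out,sd(ps[:,None]+W[None],b).min(1))
    D=RP[None]-ps[:,None]; L=np.stack([D@ux,D@uz],-1)
    for b in HK: out=np.minimum(out,sd(L,b).min(1))
    rc=np.array([-10.5,-65])-ps; L=np.stack([rc@ux,rc@uz],-1); 
    out=np.minimum(out,sd(L,HK[0])-6)
    return out
if __name__=="__main__":
    xs=np.arange(-40,4.1,.5); zs=np.arange(-20,20.1,.5); ths=np.arange(12,51,2.)
    g=np.array([[x,z] for x in xs for z in zs])
    C=np.array([clear(t,g).reshape(len(xs),len(zs)) for t in ths])
    s=(list(ths).index(46),0,0); 
    s=(list(ths).index(46),list(xs).index(-30),list(zs).index(-16.)); print(C[s])
    best={s:C[s]}; pr={}; q=[(-min(C[s],3),0,s)]; done=set(); goal=None
    while q:
        c,l,n=heapq.heappop(q)
        if n in done: continue
        done.add(n)
        if ths[n[0]]<=14 and C[n]>0.0 : goal=n; break
        for d in [(a,b,e) for a in(-1,0,1) for b in(-1,0,1) for e in(-1,0,1)]:
            m=(n[0]+d[0],n[1]+d[1],n[2]+d[2])
            if m in done or not(0<=m[0]<len(ths) and 0<=m[1]<len(xs) and 0<=m[2]<len(zs)): continue
            v=min(-c,C[m],3)
            if v<=-1: continue
            k=(-v,l+np.hypot(np.hypot(*d[1:]),d[0]))
            if m not in best or k<best[m]: best[m]=k; pr[m]=n; heapq.heappush(q,(*k,m))
    print("goal",goal,c); n=goal; path=[]
    while n!=s: path.append(n); n=pr[n]
    for n in path[::-1]: print(ths[n[0]],xs[n[1]],zs[n[2]],round(C[n],2))
E
sed -i 's/best={s:C\[s\]}/best={s:(-9,0)}/' ins.py; python3 ins.py
```

```text
3.6559231161460986
goal (1, 20, 8) -3
44.0 -30.0 -16.0 4.03
42.0 -30.0 -16.0 4.43
40.0 -30.0 -16.0 4.86
38.0 -30.0 -16.0 5.32
36.0 -30.0 -16.0 5.82
34.0 -30.0 -16.0 6.34
32.0 -30.0 -16.0 6.9
30.0 -30.0 -16.0 7.54
28.0 -30.0 -16.0 8.28
26.0 -30.0 -16.0 9.08
24.0 -30.0 -16.0 9.93
22.0 -30.0 -16.0 10.82
20.0 -30.0 -16.0 11.72
18.0 -30.0 -16.0 12.59
16.0 -30.0 -16.0 13.43
14.0 -30.0 -16.0 14.24
```

```bash
sed -i 's/ths\[n\[0\]\]<=14 and C\[n\]>0.0/ths[n[0]]<=14 and xs[n[1]]>-5 and -1<zs[n[2]]<3/' ins.py; python3 ins.py; python3 - <<'E'
from ins import *
g=np.array([[x,z] for x in np.arange(-12,3,.5) for z in np.arange(-4,14,.5)])
for t in range(50,10,-4):
    c=clear(t,g); 
    # only inside ones: tongue tip inside
    a=np.radians(t); tip=g+[9*np.cos(a)+26*np.sin(a),-9*np.sin(a)+26*np.cos(a)]
    c[(tip[:,0]<7)|(tip[:,1]<18)]=-9
    i=c.argmax(); print(t,g[i],round(c[i],2))
E
```

```text
3.6559231161460986
goal (0, 71, 45) -0.2129714010046473
46.0 -30.0 -15.5 3.66
46.0 -30.0 -15.0 3.66
46.0 -30.0 -14.5 3.66
46.0 -30.0 -14.0 3.66
46.0 -30.0 -13.5 3.66
46.0 -30.0 -13.0 3.66
46.0 -30.0 -12.5 3.66
46.0 -30.0 -12.0 3.66
46.0 -30.0 -11.5 3.66
46.0 -30.0 -11.0 3.66
46.0 -30.0 -10.5 3.66
46.0 -30.0 -10.0 3.66
46.0 -30.0 -9.5 3.71
46.0 -30.0 -9.0 3.83
46.0 -29.5 -8.5 3.56
46.0 -29.0 -8.0 3.42
46.0 -28.5 -7.5 3.4
46.0 -28.0 -7.0 3.42
46.0 -27.5 -6.5 3.43
46.0 -27.0 -6.0 3.44
46.0 -26.5 -5.5 3.45
46.0 -26.0 -5.0 3.46
46.0 -25.5 -4.5 3.48
46.0 -25.0 -4.0 3.49
46.0 -24.5 -3.5 3.5
46.0 -24.0 -3.0 3.51
46.0 -23.5 -2.5 3.53
46.0 -23.0 -2.0 3.54
46.0 -22.5 -1.5 3.55
46.0 -22.0 -1.0 3.56
46.0 -21.5 -0.5 3.47
48.0 -21.0 0.0 3.05
48.0 -20.5 0.5 3.09
48.0 -20.0 1.0 2.8
50.0 -19.5 1.5 2.68
50.0 -19.0 2.0 2.68
50.0 -18.5 2.0 2.42
50.0 -18.0 2.5 2.49
50.0 -17.5 3.0 2.5
50.0 -17.0 3.5 2.43
50.0 -16.5 4.0 2.37
50.0 -16.0 4.0 2.35
50.0 -15.5 4.5 2.41
50.0 -15.0 5.0 2.47
50.0 -14.5 5.5 2.51
50.0 -14.0 6.0 2.45
50.0 -13.5 6.5 2.39
50.0 -13.0 6.5 2.34
50.0 -12.5 7.0 2.4
50.0 -12.0 7.5 2.46
50.0 -11.5 8.0 2.52
50.0 -11.0 8.5 2.46
50.0 -10.5 9.0 2.4
50.0 -10.0 9.5 2.34
50.0 -9.5 9.5 2.38
50.0 -9.0 10.0 2.45
50.0 -8.5 10.5 2.52
48.0 -8.0 10.5 2.39
48.0 -7.5 11.0 2.35
46.0 -7.0 10.5 2.59
44.0 -6.5 10.0 2.36
42.0 -6.5 10.0 2.47
40.0 -6.5 9.5 2.37
38.0 -6.5 9.0 2.23
36.0 -6.5 8.5 2.03
34.0 -6.5 8.0 1.85
32.0 -6.5 7.5 1.67
30.0 -6.5 7.0 1.5
28.0 -6.0 6.5 1.34
26.0 -6.0 6.0 1.18
24.0 -6.0 5.5 1.03
22.0 -6.0 5.0 0.88
20.0 -5.5 4.5 0.74
18.0 -5.5 4.0 0.6
16.0 -5.0 3.5 0.47
14.0 -5.0 3.0 0.34
12.0 -4.5 2.5 0.21
50 [-6.5 11.5] 2.87
46 [-6. 11.] 2.79
42 [-5.5 10.5] 2.77
38 [-5. 10.] 2.81
34 [-4.5  9. ] 2.85
30 [-3.5  8.5] 3.0
26 [-3.  8.] 3.18
22 [-2.5  7.5] 3.02
18 [-2.   6.5] 2.94
14 [-1.5  5.5] 2.79
```

```bash
cat >> h.py <<'E'
X=np.load("binintool.npy")
def binrail(th,px,pz,y=40.):
    """bin pose in world, tipped th, root at rail (px, y, 130+pz) mm"""
    Rb=Ro.from_rotvec([0,th,0],degrees=True).as_matrix(); T=np.eye(4);T[:3,:3]=Rb; T[:3,3]=np.array([px,y,130+pz])/1000-Rb@np.array([.05,0,.065]); return RAIL@T
def toolfor(*a,**k): return binrail(*a,**k)@np.linalg.inv(X)
E
python3 - <<'E'
from h import *
from ins import clear
T=tool(); print(np.round(T[:3,3],3))
G=toolfor(48,-50,-24.); print(np.round(G[:3,3],3))
for th,x,z in [(48,-50,-24),(48,-24.3,-3.7),(48,-19,1),(48,-13.5,6),(48,-8,11)]: print(th,x,z,clear(th,np.array([[x,z]])))
T1=T.copy();T1[2,3]+=.2; plan(T1,T)
T2=T1.copy(); T2[:3,3]=G[:3,3]; T2[2,3]=max(T1[2,3],G[2,3]);plan(T2,T1); plan(G,T2)
E
```

```text
[0.624 0.155 0.041]
[ 0.592 -0.16   0.118]
48 -50 -24 [23.31779787]
48 -24.3 -3.7 [2.51023788]
48 -19 1 [2.45662635]
48 -13.5 6 [2.05253204]
48 -8 11 [2.01702624]
shift cm [ -8.51 -18.1    0.03] len 20.0 rows 4.796163069544365 | then rot [0. 0. 0.] 0.0
shift cm [-28.43  13.36  -3.67] len 31.63 rows 7.5853728604347 | then rot [0. 0. 0.] 0.0
shift cm [ 5.22 11.11 -0.02] len 12.27 rows 2.943096311613923 | then rot [ -0.13  -6.6  -47.94] 6.758510697244483
```

```bash
python3 -m pendant '[[[-0.4,-0.9,0,0,0,0,0],[-1,-2.1,0,0,0,0,0],[-1.42,-3,0,0,0,0,0],[-1.42,-3,0,0,0,0,0],[-1.42,-3,0,0,0,0,0],[-1.42,-3,0,0,0,0,0],[-1.42,-3,0,0,0,0,0],[-0.4,-0.9,0,0,0,0,0]]]'; python3 -m pendant '[[[-2,1,-0.3,0,0,0,0],[-3,1.4,-0.4,0,0,0,0],[-3,1.4,-0.4,0,0,0,0],[-3,1.4,-0.4,0,0,0,0],[-3,1.4,-0.4,0,0,0,0],[-3,1.4,-0.4,0,0,0,0],[-3,1.4,-0.4,0,0,0,0],[-3,1.4,-0.4,0,0,0,0],[-3,1.4,-0.4,0,0,0,0],[-2.4,1.1,-0.3,0,0,0,0]]]';  python3 -m pendant '[[[0,0,0,0,-0.8,-6,0],[0,0,0,0,-0.8,-6,0],[0,0,0,0,-0.8,-6,0],[0,0,0,0,-0.8,-6,0],[0,0,0,0,-0.8,-6,0],[0,0,0,0,-0.8,-6,0],[0,0,0,0,-0.8,-6,0],[0,0,0,0,-0.9,-6,0],[0,0,0,0,0,0,0],[0,0,0,0,0,0,0]]]'; python3 look.py w7;  python3 - <<'E'
from h import *
plan(toolfor(48,-50,-24.))
cv2.imwrite("pics/s7.png",cv2.resize(snapshot("side")['image'][100:330,180:420,::-1],None,fx=2.5,fy=2.5,interpolation=cv2.INTER_CUBIC))
E
```

```text
clock: 10.43
tool_pos: [0.6252, 0.1546, 0.255]
orientation: [-90.2, 25.0, 77.4]
force: [0.9, -0.0, -0.6]
opening: 0.0561
clock: 11.27
tool_pos: [0.5917, -0.1624, 0.2494]
orientation: [-89.8, 25.2, 77.5]
force: [-0.0, 0.1, -1.4]
opening: 0.0556
clock: 12.1
tool_pos: [0.5924, -0.1623, 0.2486]
orientation: [-89.6, -22.9, 83.4]
force: [-0.2, 1.0, -1.1]
opening: 0.0556
[-12.3  18.7   6.5 -22.9 -81.3  10.1] [ 0.5926 -0.1613  0.249 ] [-89.65 -22.79  83.54] 12.15 [-0.56  0.57 -2.37]
bin [([365.8, 135.3, 130.6, 78.3], 0.71), ([193.2, 111.2, 131.6, 201.9], 0.59)]
rail [([51.7, 0.0, 460.3, 109.7], 0.58)]
shift cm [-5.13 12.11  0.04] len 13.15 rows 3.154594023448872 | then rot [-0.12 -0.15 -0.04] 0.02780030282550088
```

View pics/w7.png

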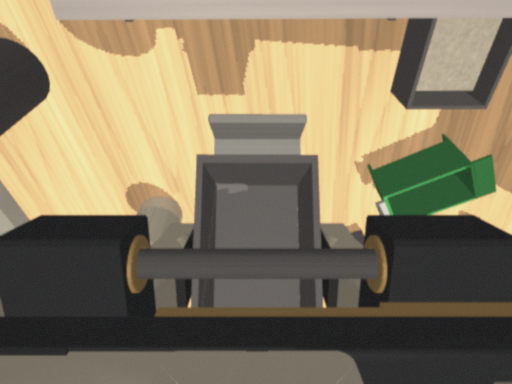

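View pics/s7.png

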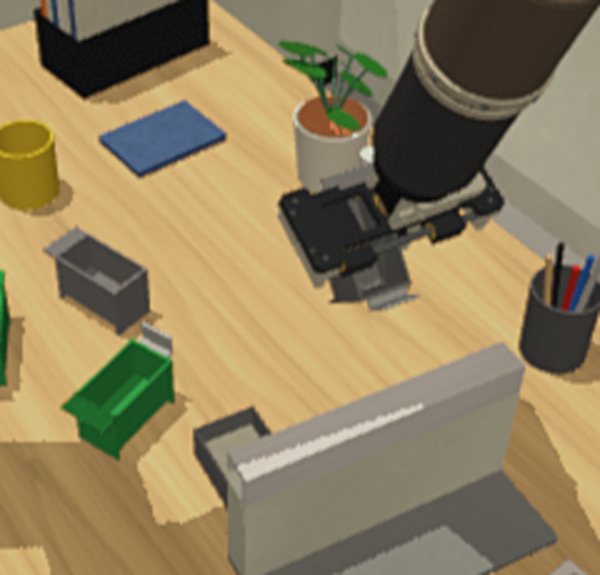

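```bash
python3 -m pendant '[[[-1,2.4,0,0,0,0,0],[-1.3,3,0,0,0,0,0],[-1.3,3,0,0,0,0,0],[-1,2.4,0,0,0,0,0],[-0.5,1.3,0,0,-0.15,0,0],[0,0,0,0,0,0,0],[0,0,0,0,0,0,0]]]'; python3 look.py w8;  python3 - <<'E'
from h import *
T=tool(); plan(toolfor(48,-50,-24.),T)
a=toolfor(48,-50,-24.)
for w in [(48,-24.3,-3.7),(48,-8,11),(46,-6,11),(42,-5.5,10.5),(34,-4.5,9),(26,-3,8),(18,-2,6.5),(14,-1.5,5.5)]:
    b=toolfor(*w); print(w,end=' '); plan(b,a); a=b
cv2.imwrite("pics/s8.png",cv2.resize(snapshot("side")['image'][150:330,220:420,::-1],None,fx=3,fy=3,interpolation=cv2.INTER_CUBIC))
E
```

```text
clock: 12.88
tool_pos: [0.5929, -0.1595, 0.1189]
orientation: [-89.8, -22.8, 84.0]
force: [-0.2, -0.7, -0.1]
opening: 0.0561
[-12.4  24.6  -1.7 -24.5 -68.3  16.5] [ 0.5936 -0.1599  0.12  ] [-89.93 -22.79  84.  ] 12.9333 [ 0.84 -1.54 -1.56]
bin [([481.1, 216.0, 29.8, 16.9], 0.83), ([190.6, 110.2, 132.3, 197.2], 0.65)]
rail [([1.7, 0.0, 510.3, 214.9], 0.74)]
shift cm [-0.09  0.25  0.22] len 0.34 rows 0.08196808646617477 | then rot [ 0.1   0.1  -0.02] 0.01941724529098253
(48, -24.3, -3.7) shift cm [-1.58 -2.87  0.  ] len 3.28 rows 0.785378109699825 | then rot [0. 0. 0.] 0.0
(48, -8, 11) shift cm [-0.93 -1.99  0.  ] len 2.19 rows 0.5263666058883054 | then rot [0. 0. 0.] 0.0
(46, -6, 11) shift cm [-0.21  0.08 -0.  ] len 0.22 rows 0.05304629609356305 | then rot [-0.  0.  2.] 0.27932960893854786
(42, -5.5, 10.5) shift cm [-0.12  0.34 -0.  ] len 0.36 rows 0.08596903623435087 | then rot [-0.    0.01  4.  ] 0.5586592178770944
(34, -4.5, 9) shift cm [-0.26  0.73 -0.  ] len 0.78 rows 0.18630998084686565 | then rot [-0.    0.01  8.  ] 1.1173184357541897
(26, -3, 8) shift cm [-0.29  0.69 -0.  ] len 0.75 rows 0.17972710802484934 | then rot [-0.    0.01  8.  ] 1.11731843575419
(18, -2, 6.5) shift cm [-0.22  0.77 -0.  ] len 0.8 rows 0.19129709704060494 | then rot [-0.    0.01  8.  ] 1.11731843575419
(14, -1.5, 5.5) shift cm [-0.09  0.42 -0.  ] len 0.43 rows 0.10195559588799558 | then rot [-0.    0.01  4.  ] 0.5586592178770952
```

View pics/w8.png

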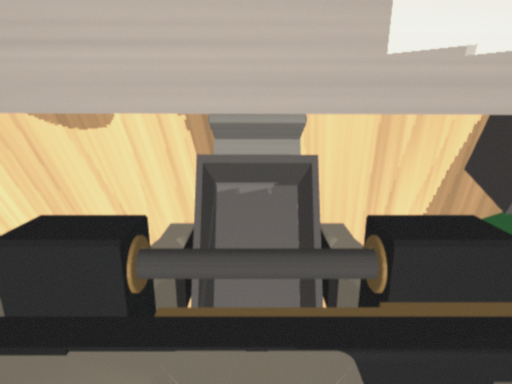

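View pics/s8.png

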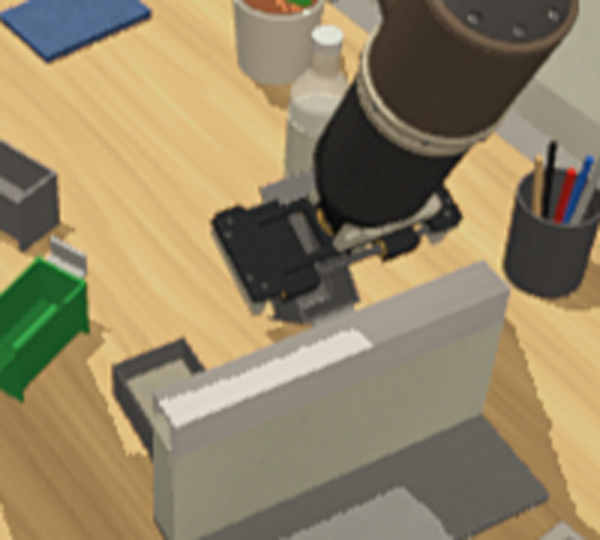

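```bash
python3 - <<'E'
from h import *
d=np.load("pics/w8.npz"); c=dict(K=d['K'],M=d['M'])
for p in [(0,-40,169),(0,40,169),(0,100,169)]:
    print(p,proj(c,(RAIL@np.r_[np.array(p)/1000,1])[:3]), proj(c,(RAIL@np.r_[np.array(p)/1000+[.001,0,0],1])[:3]))
im=cv2.imread("pics/w8.png").astype(int).sum(2)
for u in(60,120,180,240,330,360): g=im[95:130,u-4:u+5].mean(1); k=np.abs(np.diff(g)).argmax(); print(u,95.5+k)
B=tool()@X; tip=np.linalg.inv(RAIL)@B@np.array([.059,0,.091,1]); rt=np.linalg.inv(RAIL)@B@np.array([.05,0,.065,1]); print(tip*1000,rt*1000)
E
```

```text
(0, -40, 169) [[614.83798476 114.95614677]] [[617.85377358 110.8279916 ]]
(0, 40, 169) [[264.00176428 114.64655992]] [[264.07730751 110.49343781]]
(0, 100, 169) [[ -1.60846795 114.41217865]] [[ -3.78010551 110.2401346 ]]
60 124.5
120 112.5
180 114.5
240 113.5
330 113.5
360 113.5
[ -24.49229296   42.02690121  119.20145002 1000.        ] [ -49.83443108   42.03148204  108.4880932  1000.        ]
```

```bash
cat >> h.py <<'E'
def toolavg(n=6):
    P=[];Q=[]
    for i in range(n):
        if i: snapshot("top")
        t=tool();P.append(t[:3,3]);Q.append(t[:3,:3])
    T=np.eye(4);T[:3,3]=np.mean(P,0);T[:3,:3]=Ro.from_matrix(Q).mean().as_matrix(); print("std mm",np.round(np.std(P,0)*1000,2)); return T
def state(T):
    B=np.linalg.inv(RAIL)@T@X; r=B@np.array([.05,0,.065,1])*1000; t=B@np.array([.059,0,.091,1])*1000
    print("root x,y,z-130",np.round(r[0],1),np.round(r[1],1),np.round(r[2]-130,1),"tip",np.round(t[:3]-[0,0,130],1),"theta",round(float(np.degrees(np.arctan2(B[0,2],B[2,2]))),2),"yaw",round(float(np.degrees(np.arctan2(B[1,0],B[0,0]))),2)); return B
E
python3 - <<'E'
from h import *
T=toolavg(8); state(T); plan(toolfor(48,-26,-5.3,42),T); print(ctrl.get_obs()['force'],ctrl.get_obs()['clock'])
E
```

```text
std mm [0.37 0.04 0.63]
root x,y,z-130 -49.8 41.3 -22.5 tip [-24.5  41.3 -11.8] theta 48.02 yaw 0.04
shift cm [-1.53 -2.51 -0.06] len 2.94 rows 0.7045492965917275 | then rot [0.02 0.02 0.02] 0.004649163404315093
[-0.1615189   0.12674104 -1.97741437] 13.4333
```

```bash
python3 -m pendant '[[[-0.5,-0.8,0,0,0,0,0],[-0.5,-0.9,-0.06,0,0,0,0],[-0.5,-0.8,0,0,0,0,0],[0,0,0,0,0,0,0],[0,0,0,0,0,0,0]]]'; python3 look.py w9;  python3 - <<'E'
from h import *
T=toolavg(5); state(T); plan(toolfor(48,-8,11,42),T); print(ctrl.get_obs()['force'])
E
```

```text
clock: 13.85
tool_pos: [0.591, -0.1845, 0.1362]
orientation: [-89.9, -22.8, 83.8]
force: [-0.0, 0.3, -2.4]
opening: 0.056
[-14.5  24.6   0.2 -24.  -71.   17.3] [ 0.5908 -0.184   0.1358] [-89.84 -22.86  83.83] 13.9 [ 0.15  0.44 -1.85]
bin [([192.5, 163.2, 128.0, 145.4], 0.93), ([498.1, 228.2, 9.5, 1.5], 0.54)]
rail [([2.2, 0.0, 509.3, 225.2], 0.95)]
std mm [0.04 0.06 0.03]
root x,y,z-130 -26.6 41.3 -6.7 tip [-1.3 41.3  4. ] theta 48.05 yaw -0.1
shift cm [-1.03 -2.35 -0.06] len 2.57 rows 0.616247169201773 | then rot [-0.1  -0.02  0.05] 0.016008371268779926
[ 0.83381217  0.71172645 -1.8227795 ]
```

View pics/w9.png

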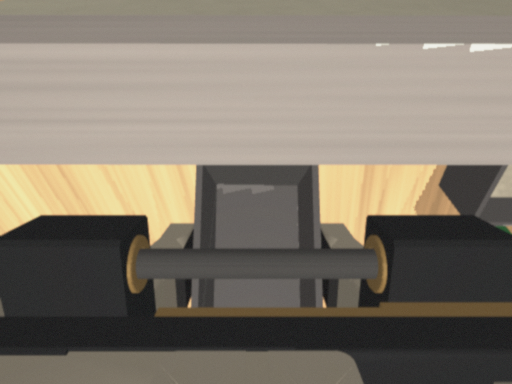

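```bash
python3 - <<'E'
from h import *
d=np.load("pics/w9.npz"); c=dict(K=d['K'],M=d['M'])
print(proj(c,(RAIL@np.array([0,.04,.169,1]))[:3]),proj(c,(RAIL@np.array([.036,.04,.169,1]))[:3]))
im=cv2.imread("pics/w9.png").astype(int).sum(2); g=im[:,215:300].mean(1); print([(int(k)+.5,int(g[k+1]-g[k])) for k in np.argsort(-np.abs(np.diff(g[:200])))[:8]])
E
python3 -m pendant '[[[-0.35,-0.8,0,0,0,0,0],[0,0,0,0,0,0,0],[0,0,0,0,0,0,0]]]'; python3 -m pendant '[[[-0.35,-0.8,0,0,0,0,0],[0,0,0,0,0,0,0],[0,0,0,0,0,0,0]]]'
```

```text
[[263.23123671 165.30882477]] [[265.05991898  43.9336436 ]]
[(164.5, -126), (165.5, -86), (163.5, -59), (43.5, 52), (184.5, 43), (42.5, 40), (183.5, 32), (185.5, 23)]
clock: 14.45
tool_pos: [0.5904, -0.1904, 0.1422]
orientation: [-89.9, -22.8, 83.9]
force: [-0.5, -0.1, -0.7]
opening: 0.0558
clock: 14.7
tool_pos: [0.5897, -0.1967, 0.1482]
orientation: [-89.9, -22.8, 83.9]
force: [-0.5, -0.2, -2.0]
opening: 0.0562
```

```bash
python3 -m pendant '[[[-0.33,-0.75,-0.05,-0.1,0,0,0],[0,0,0,0,0,0,0],[0,0,0,0,0,0,0]]]'; python3 - <<'E'
from h import *
T=toolavg(4); state(T);print(ctrl.get_obs()['force'])
a=T
for w in [(42,-5.5,10.5,42),(34,-4.5,9,42),(26,-3,8,42)]:
    b=toolfor(*w); print(w,end=' '); plan(b,a); a=b
E
```

```text
clock: 14.95
tool_pos: [0.5896, -0.2026, 0.1537]
orientation: [-90.0, -22.8, 83.9]
force: [-0.1, -0.2, -2.2]
opening: 0.0559
std mm [0.11 0.21 0.19]
root x,y,z-130 -7.6 42.1 11.3 tip [17.7 42.  22. ] theta 48.04 yaw -0.01
[ 0.43385535 -0.89726648 -1.01998948]
(42, -5.5, 10.5, 42) shift cm [-0.31  0.46  0.01] len 0.55 rows 0.1323725984500693 | then rot [ 0.04 -0.02  6.04] 0.8429705475443456
(34, -4.5, 9, 42) shift cm [-0.26  0.73 -0.  ] len 0.78 rows 0.18630998084686565 | then rot [-0.    0.01  8.  ] 1.1173184357541897
(26, -3, 8, 42) shift cm [-0.29  0.69 -0.  ] len 0.75 rows 0.17972710802484929 | then rot [-0.    0.01  8.  ] 1.11731843575419
```

```bash
python3 -m pendant '[[[-0.2,0.08,0,0,0,2,0],[-0.06,0.17,0,0,0,2,0],[-0.06,0.17,0,0,0,2,0],[-0.13,0.36,0,0,0,4,0],[-0.13,0.36,0,0,0,4,0],[0,0,0,0,0,0,0],[0,0,0,0,0,0,0]]]'; python3 - <<'E'
from h import *
T=toolavg(4); state(T);print(ctrl.get_obs()['force'])
a=T
for w in [(26,-3,8,42),(18,-2,6.5,42)]:
    b=toolfor(*w); print(w,end=' '); plan(b,a); a=b
E
```

```text
clock: 15.68
tool_pos: [0.5888, -0.2028, 0.1404]
orientation: [-89.9, -8.9, 84.0]
force: [0.2, -0.1, -1.5]
opening: 0.0554
std mm [0.18 0.66 0.08]
root x,y,z-130 -4.6 41.9 9.2 tip [17.5 42.  25.7] theta 34.11 yaw 0.05
[ 0.15588046 -0.33502204 -1.39022279]
(26, -3, 8, 42) shift cm [-0.3   0.72 -0.01] len 0.78 rows 0.18786467238564608 | then rot [-0.    0.07  8.11] 1.132780931122615
(18, -2, 6.5, 42) shift cm [-0.22  0.77 -0.  ] len 0.8 rows 0.19129709704060494 | then rot [-0.    0.01  8.  ] 1.11731843575419
```

```bash
python3 -m pendant '[[[-0.15,0.36,0,0,0,4,0],[-0.15,0.36,0,0,0,4.1,0],[-0.11,0.38,0,0,0,4,0],[-0.11,0.39,0,0,0,4,0],[0,0,0,0,0,0,0],[0,0,0,0,0,0,0]]]'; python3 - <<'E'
from h import *
T=toolavg(4); state(T);print(ctrl.get_obs()['force'])
a=T
for w in [(15,-2,3,42),(15,-2,1,42),(13,-2,0,42)]:
    b=toolfor(*w); print(w,end=' '); plan(b,a); a=b
E
```

```text
clock: 16.33
tool_pos: [0.5881, -0.2085, 0.1249]
orientation: [-89.8, 7.2, 84.0]
force: [-0.4, 0.1, -0.8]
opening: 0.0558
std mm [0.37 0.37 0.37]
root x,y,z-130 -0.6 42.0 6.6 tip [16.  42.  28.6] theta 18.03 yaw -0.01
[ 0.21145334  0.95890589 -1.30791813]
(15, -2, 3, 42) shift cm [0.15 0.58 0.  ] len 0.6 rows 0.1433951241716344 | then rot [-0.   -0.01  3.03] 0.42321205566069015
(15, -2, 1, 42) shift cm [ 0.04  0.2  -0.  ] len 0.2 rows 0.04796163069544368 | then rot [0. 0. 0.] 0.0
(13, -2, 0, 42) shift cm [-0.    0.25 -0.  ] len 0.25 rows 0.060955909411091 | then rot [-0.  0.  2.] 0.2793296089385474
```

```bash
python3 -m pendant '[[[0.08,0.29,0,0,0,1.5,0],[0.07,0.29,0,0,0,1.5,0],[0.02,0.1,0,0,0,0,0],[0.02,0.1,0,0,0,0,0],[0,0,0,0,0,0,0],[0,0,0,0,0,0,0]]]'; python3 - <<'E'
from h import *
T=toolavg(4); state(T);print(ctrl.get_obs()['force'],ctrl.get_obs()['moment'])
E
```

```text
clock: 16.98
tool_pos: [0.589, -0.2088, 0.1185]
orientation: [-90.0, 10.2, 83.9]
force: [-1.4, -0.1, 4.4]
opening: 0.0557
std mm [0.01 0.02 0.04]
root x,y,z-130 -1.5 42.3 1.9 tip [13.9 42.3 24.7] theta 14.97 yaw -0.0
[-2.77729509 -0.78144692  6.44759627] [-0.56620112  0.65271218 -0.24401821]
```

```bash
python3 - <<'E'
from h import *
T=tool(); state(T); plan(toolfor(12.5,-1.8,2.8,42.3),T)
E
```

```text
root x,y,z-130 -1.5 42.3 1.9 tip [13.9 42.3 24.7] theta 14.95 yaw 0.01
shift cm [-0.02  0.1   0.  ] len 0.1 rows 0.023910397943403813 | then rot [ 0.07 -0.02  2.45] 0.3417611608680156
```

```bash
python3 -m pendant '[[[0,0.05,0,0,0,1.2,0],[-0.02,0.05,0,0,0,1.2,0],[0,0,0,0,0,0,0],[0,0,0,0,0,0,0]]]'; python3 look.py w10; python3 - <<'E'
from h import *
T=toolavg(4); state(T);print(ctrl.get_obs()['force'],ctrl.get_obs()['moment'])
E
```

```text
clock: 17.47
tool_pos: [0.5887, -0.2084, 0.1165]
orientation: [-89.9, 12.6, 83.9]
force: [-0.2, -0.6, 0.4]
opening: 0.0556
[  5.6  20.2 -22.8  16.  -50.7 -22.3] [ 0.5888 -0.2084  0.1165] [-89.93  12.59  83.92] 17.5167 [ 0.55 -0.81 -0.13]
bin [([190.4, 144.4, 134.4, 164.1], 0.65)]
rail [([0.8, 7.3, 510.5, 225.5], 0.76)]
std mm [0.01 0.01 0.01]
root x,y,z-130 -2.5 42.1 1.8 tip [12.  42.1 25.2] theta 12.58 yaw 0.02
[ 0.78857064 -0.66661823 -0.6617947 ] [ 0.69366708 -0.2066337   0.04234978]
```

View pics/w10.png

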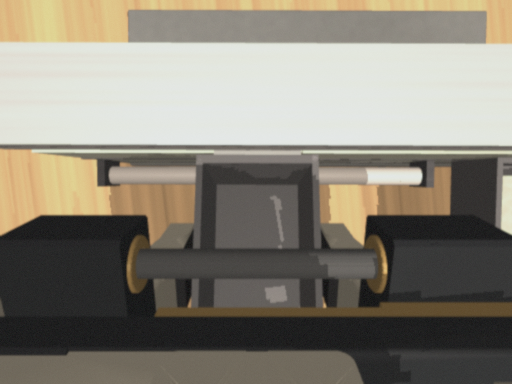

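```bash
python3 -m pendant '[[[0,0,0,0,0,0,0.75],[0,0,0,0,0,0,0.75],[0,0,0,0,0,0,0.75],[0,0,0,0,0,0,0.75],[0,0,0,0,0,0,0.75],[0,0,0,0,0,0,0.75],[0,0,0,0,0,0,0.75],[0,0,0,0,0,0,0.75]]]'; python3 look.py w11
```

```text
clock: 18.43
tool_pos: [0.5887, -0.2084, 0.1165]
orientation: [-89.9, 12.7, 83.9]
force: [-0.4, -0.8, -1.6]
opening: 0.0657
[  5.6  20.2 -22.9  16.1 -50.7 -22.4] [ 0.5886 -0.2084  0.1164] [-89.92  12.65  83.93] 18.4833 [-0.45  0.19  0.26]
bin [([194.0, 148.4, 128.4, 159.4], 0.61), ([0.0, 8.0, 512.0, 216.9], 0.34)]
rail [([2.4, 6.2, 509.6, 220.1], 0.65)]
```

View pics/w11.png

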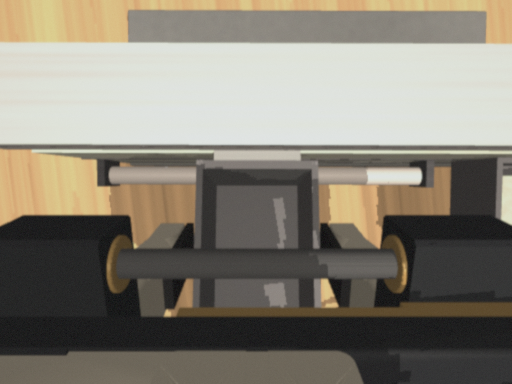

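```bash
python3 -m pendant '[[[0,-1,0,0,0,0,0.8],[0,-2,0,0,0,0,0.8],[0,-3,0,0,0,0,0.8],[0,-3,0,0,0,0,0.8],[0,-3,0,0,0,0,0.8],[0,-2,0,0,0,0,0.8],[0,0,0,0,0,0,0.5],[0,0,0,0,0,0,0]]]'; python3 look.py w12
```

```text
clock: 19.25
tool_pos: [0.5928, -0.1774, 0.2552]
orientation: [-90.1, 12.6, 83.9]
force: [-0.1, 0.1, -0.0]
opening: 0.0616
[  8.8  13.7 -11.9  13.1 -68.3 -20.2] [ 0.592  -0.1776  0.2537] [-89.98  12.61  83.92] 19.3 [-0.23 -0.46 -0.95]
bin [([222.9, 126.7, 69.9, 124.2], 0.78)]
rail [([120.6, 37.4, 384.9, 176.3], 0.59)]
```

View pics/w12.png

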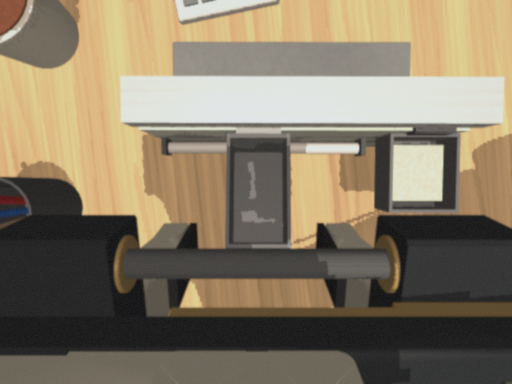

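```bash
python3 - <<'E'
from h import *
T=tool(); p=(RAIL@np.array([-.110,.042,.196,1]))[:3]; print(p); plan(tgt(*p,83.9,0),T)
E
```

```text
[ 0.59495124 -0.14358592  0.196     ]
shift cm [ 4.61  4.74 -0.  ] len 6.61 rows 1.5844856305673605 | then rot [-1.600e-01  1.000e-02 -1.265e+01] 1.7674757043890628
```

```bash
python3 -m pendant '[[[2,0,0,0,0,-4,0],[2,0,0,0,0,-4.3,0],[0,0,0,0,0,-4.3,0],[0,0,0,0,0,0,0],[0,0,0,0,0,0,0],[0,0,0,0,0,0,0],[0,0,0,0,0,0,0],[0,0,0,0,0,0,0]]]'; python3 look.py w13; python3 - <<'E'
from h import *
T=toolavg(4); p=(RAIL@np.array([-.110,.042,.166,1]))[:3]; print(p); plan(tgt(*p,83.9,0),T)
cv2.imwrite("pics/s13.png",cv2.resize(snapshot("side")['image'][150:330,220:420,::-1],None,fx=3,fy=3,interpolation=cv2.INTER_CUBIC))
E
```

```text
clock: 20.07
tool_pos: [0.5959, -0.1387, 0.2452]
orientation: [-89.9, 0.1, 83.9]
force: [0.5, -0.4, -0.6]
opening: 0.0012
[  5.2  14.1  -6.    0.1 -70.1 -11.3] [ 0.596  -0.1386  0.2453] [-89.88   0.1   83.94] 20.1167 [-0.56  0.26 -0.45]
bin [([388.5, 198.8, 122.2, 102.6], 0.85), ([217.2, 38.8, 77.6, 165.9], 0.71)]
rail [([90.5, 0.0, 421.5, 143.8], 0.9)]
std mm [0.04 0.04 0.06]
[ 0.59495124 -0.14358592  0.166     ]
shift cm [-0.49  7.97  0.06] len 7.98 rows 1.9138344601132702 | then rot [-0.08  0.03 -0.07] 0.015894528990916677
```

View pics/w13.png

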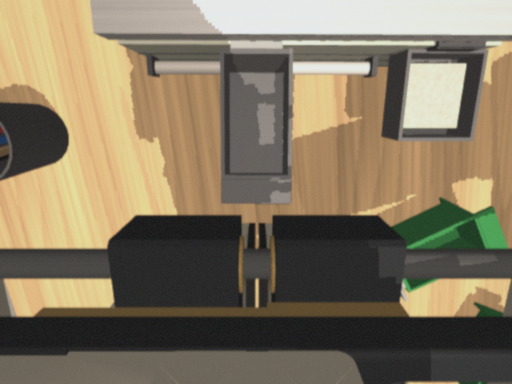

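View pics/s13.png

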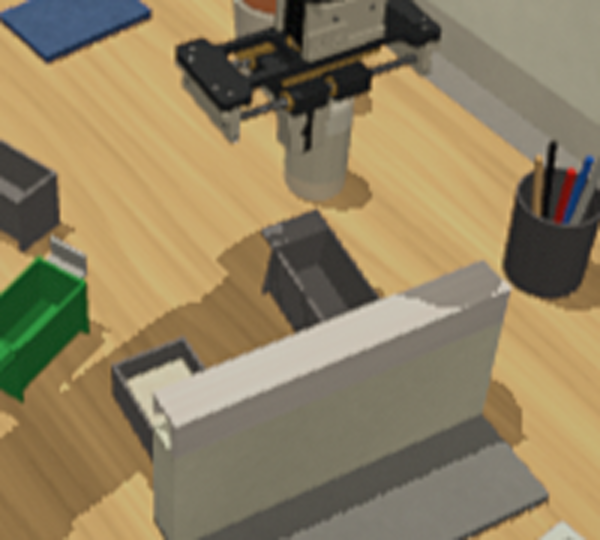

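```bash
cat >> h.py <<'E'
def hangfit(c,pts,uv,full=True):
    P=np.array(pts)/1000; uv=np.array(uv,float)
    def f(p):
        B=binrail(p[0],p[1],p[2],p[3]); return (proj(c,P@B[:3,:3].T+B[:3,3])-uv).ravel()
    r=least_squares(f,[10,-2,2,42],x_scale=[1,1,1,1]); print("theta,px,pz,y",np.round(r.x,2)); print(np.round(r.fun.reshape(-1,2),1).tolist()); return r.x
E
python3 - <<'E'
import cv2
t=cv2.imread("pics/w13.png"); cv2.imwrite("pics/z13.png",cv2.resize(t[30:215,190:330],None,fx=3.2,fy=3.2,interpolation=cv2.INTER_CUBIC))
E
```

```text
(no output)
```

View pics/z13.png

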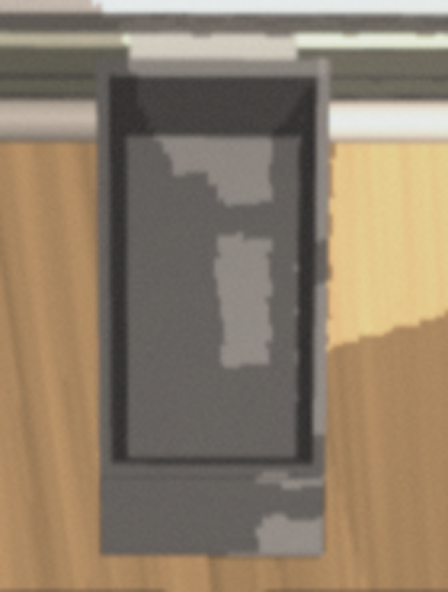

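```bash
python3 - <<'E'
from h import *
d=np.load("pics/w13.npz"); c=dict(K=d['K'],M=d['M'])
uv=(np.array([[97,60],[330,60],[101,553],[325,553]])+.5)/3.2-.5+[190,30]
p=hangfit(c,[[50,28,70],[50,-28,70],[-70,28,70],[-70,-28,70]],uv)
B=binrail(*p)
for t in(6,8,10,12):
    print(t,proj(c,(binrail(t,-2,1.5,42)@np.array([-.07,0,.07,1]))[:3]))
print((B@np.array([-.06,0,.07,1]))[:3])
E
```

```text
theta,px,pz,y [10.5  -4.63 -1.56 41.93]
[[0.2, -0.1], [-0.3, -0.0], [0.1, 0.1], [-0.0, 0.1]]
6 [[256.17462986 199.28863691]]
8 [[256.18559181 199.92598394]]
10 [[256.19697719 200.4007341 ]]
12 [[256.20879406 200.70425201]]
[ 0.59507723 -0.14171615  0.15340276]
```

```bash
python3 -m pendant '[[[-0.2,2.5,0,0,0,0,0],[-0.25,2.5,0.05,0,0,0,0],[0,2.5,0,0,0,0,0],[0,0.5,0,0,0,0,0],[0,0,0,0,0,0,0],[0,0,0,0,0,0,0]]]'; python3 -m pendant '[[[0,0.3,0,0,0,0,0],[0,0.2,0,0,0,0,0],[0,0.2,0,0,0,0,0],[0,0,0,0,0,0,0]]]'; python3 -m pendant '[[[0,0.2,0,0,0,0,0],[0,0.2,0,0,0,0,0],[0,0.2,0,0,0,0,0],[0,0,0,0,0,0,0]]]'
```

```text
clock: 20.92
tool_pos: [0.5958, -0.1435, 0.1667]
orientation: [-90.0, 0.1, 83.9]
force: [0.0, 1.1, 0.5]
opening: 0.0004
clock: 21.25
tool_pos: [0.5952, -0.1433, 0.1589]
orientation: [-90.0, 0.0, 83.9]
force: [-0.2, -0.2, 0.4]
opening: 0.0006
clock: 21.58
tool_pos: [0.5967, -0.1433, 0.1547]
orientation: [-90.1, 0.1, 84.0]
force: [-2.8, 2.6, 11.8]
opening: 0.0003
```

Contact at z≈0.155 with 12 N on the tab; continuing the press in small steps.

```bash
python3 -m pendant '[[[0,0.3,0,0,0,0,0],[0,0.3,0,0,0,0,0],[0,0.3,0,0,0,0,0],[0,0,0,0,0,0,0]]]'; python3 -m pendant '[[[0,0.3,0,0,0,0,0],[0,0.2,0,0,0,0,0],[0,0.2,0,0,0,0,0],[0,0,0,0,0,0,0]]]'
```

```text
clock: 21.92
tool_pos: [0.5945, -0.1433, 0.1428]
orientation: [-89.8, 0.0, 83.9]
force: [-0.7, 0.5, 0.1]
opening: 0.0008
clock: 22.25
tool_pos: [0.5948, -0.1434, 0.136]
orientation: [-89.9, 0.1, 83.9]
force: [0.1, -1.0, -0.3]
opening: 0.0001
```

```bash
python3 -m pendant '[[[0,0.15,0,0,0,0,0],[0,0.15,0,0,0,0,0],[0,0,0,0,0,0,0]]]';  python3 -m pendant '[[[0,-1,0,0,0,0,0],[0,-3,0,0,0,0,0],[0,-3,0,0,0,0,0],[0,-3,0,0,0,0,0],[1,0,0,0,0,0,0],[0,0,0,0,0,0,0],[0,0,0,0,0,0,0]]]'; python3 look.py w14
```

```text
clock: 22.5
tool_pos: [0.5949, -0.1434, 0.1334]
orientation: [-89.9, 0.1, 83.9]
force: [-0.2, -0.2, -0.6]
opening: 0.0003
clock: 23.08
tool_pos: [0.5962, -0.133, 0.2343]
orientation: [-90.0, 0.0, 83.9]
force: [-0.2, -0.5, -1.1]
opening: 0.0002
[  5.7  14.4  -7.2   0.  -68.6 -11.8] [ 0.5959 -0.1333  0.2335] [-8.989e+01  5.000e-02  8.393e+01] 23.1333 [-0.02  0.64 -0.02]
bin [([217.6, 26.4, 76.7, 166.2], 0.93), ([393.6, 196.5, 118.4, 104.2], 0.79), ([476.2, 303.2, 26.1, 12.9], 0.75), ([83.5, 0.0, 428.5, 137.3], 0.39)]
rail [([82.9, 0.0, 429.1, 137.2], 0.81)]
```

```bash
python3 - <<'E'
import cv2
t=cv2.imread("pics/w14.png"); cv2.imwrite("pics/z14.png",cv2.resize(t[30:215,150:370],None,fx=3.2,fy=3.2,interpolation=cv2.INTER_CUBIC))
E
```

View pics/z14.png

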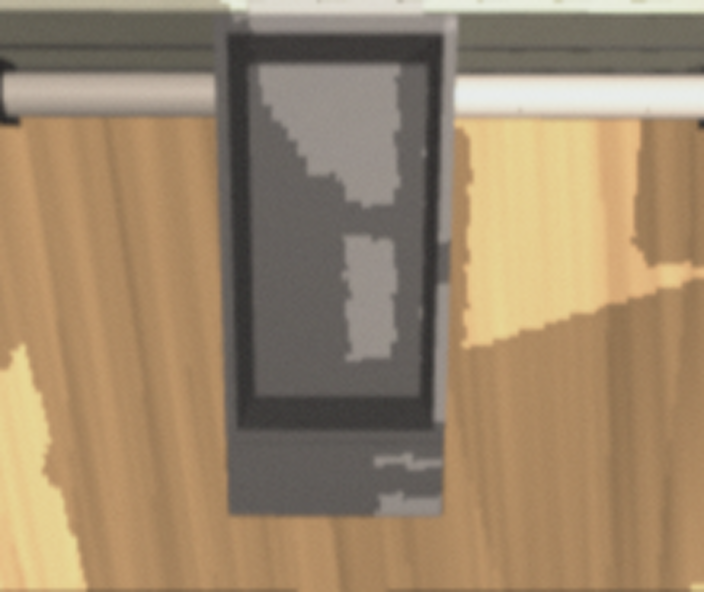

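```bash
python3 - <<'E'
from h import *
d=np.load("pics/w14.npz"); c=dict(K=d['K'],M=d['M'])
uv=(np.array([[216,15],[457,15],[230,516],[443,516]])+.5)/3.2-.5+[150,30]
p=hangfit(c,[[50,28,70],[50,-28,70],[-70,28,70],[-70,-28,70]],uv)
B=np.linalg.inv(RAIL)@binrail(*p); print(B[:3,3]*1000, "target -50,42,65")
E
```

```text
theta,px,pz,y [ 0.05 -1.37 -4.   43.03]
[[-0.1, 0.0], [0.1, 0.1], [-0.2, -0.1], [0.2, -0.1]]
[-51.42532357  43.02622457  61.04421477] target -50,42,65
```

```bash
python3 -m pendant '[[[4,-0.5,0,0,0,0,0],[4,-0.5,0,0,0,0,0],[2,-0.5,0,0,0,6,0],[0,0,0,0,0,7,0],[0,0,0,0,0,7,0],[0,0,0,0,0,7,0],[0,0,0,0,0,7,0],[0,0,0,0,0,0,0],[0,0,0,0,0,0,0]]]'; python3 look.py w15; python3 - <<'E'
import cv2
t=cv2.imread("pics/w15.png"); cv2.imwrite("pics/z15.png",cv2.resize(t[60:215,150:370],None,fx=3.6,fy=3.6,interpolation=cv2.INTER_CUBIC))
E
```

```text
clock: 23.98
tool_pos: [0.6064, -0.033, 0.2461]
orientation: [-89.6, 34.2, 84.3]
force: [0.0, 0.2, -0.1]
opening: 0.0002
[ 30.8  20.1 -16.2  27.2 -77.5 -48.4] [ 0.6067 -0.0335  0.2472] [-89.72  34.07  84.12] 24.0333 [-0.1   0.16  0.36]
bin [([224.5, 43.4, 58.9, 127.1], 0.69), ([396.6, 210.9, 115.4, 100.7], 0.61)]
rail [([145.8, 0.0, 305.9, 143.9], 0.97)]
```

View pics/w15.png

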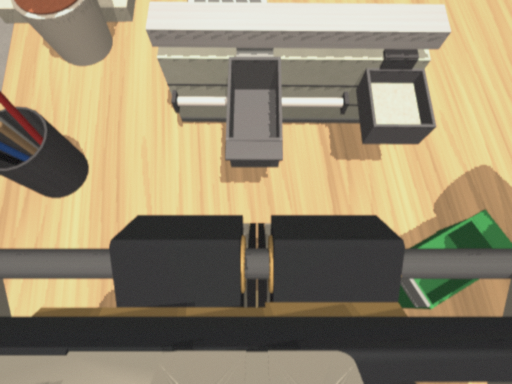

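View pics/z15.png

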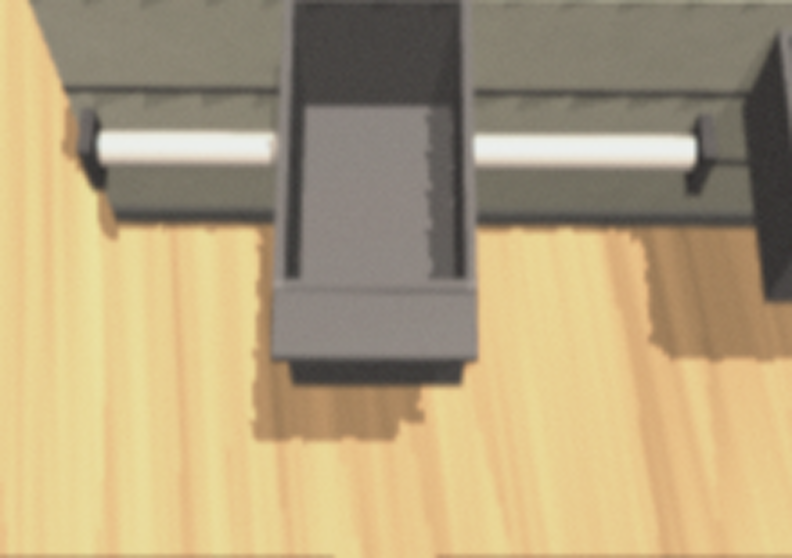

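```bash
python3 - <<'E'
from h import *
d=np.load("pics/w15.npz"); c=dict(K=d['K'],M=d['M'])
t=cv2.imread("pics/w15.png"); k=3.6
im=cv2.resize(t[0:170,145:365],None,fx=k,fy=k,interpolation=cv2.INTER_CUBIC)[:600]
B=binrail(0,0,0,42.5)
def dr(P,col):
    for q in proj(c,P): cv2.drawMarker(im,tuple(((q-[145,0]+.5)*k).astype(int).tolist()),col,cv2.MARKER_CROSS,12,1)
f=lambda T,P:np.array(P)/1000@T[:3,:3].T+T[:3,3]
dr(f(B,[[50,28,70],[50,-28,70],[-70,28,70],[-70,-28,70],[-70,28,65],[-70,-28,65],[-50,28,70],[-50,-28,70]]),(0,0,255))
dr(f(RAIL,[[0,150,169],[36,150,169],[0,-150,169],[0,150,146],[0,150,130],[0,80,146],[0,80,130],[-10.5,140,65]]),(255,0,0))
cv2.imwrite("pics/z15b.png",im)
E
```

```text
(no output)
```

View pics/z15b.png

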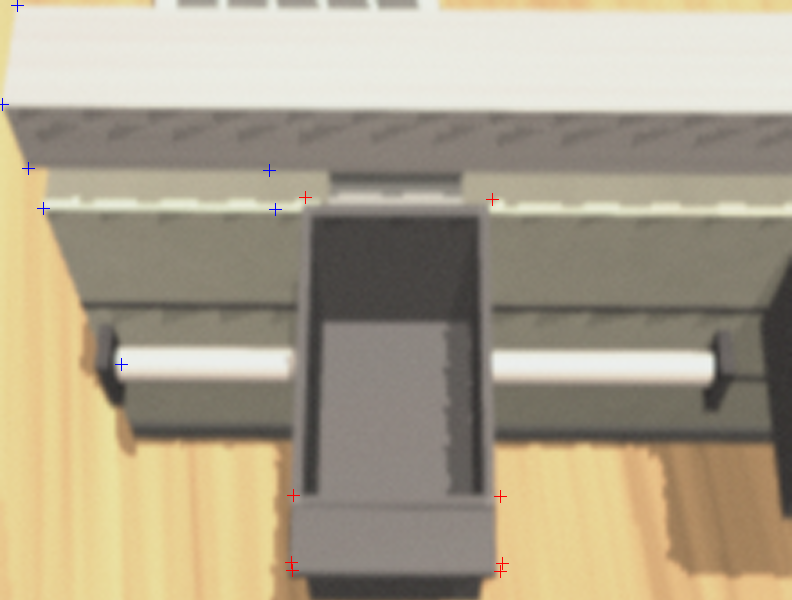

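```bash
python3 - <<'E'
from h import *
L=lambda n:(lambda d:dict(K=d['K'],M=d['M']))(np.load(f"pics/{n}.npz"))
c1,c2=L("w14"),L("w15")
P=np.array([[50,28,70],[50,-28,70],[-70,28,70],[-70,-28,70]])/1000
u1=(np.array([[216,15],[457,15],[230,516],[443,516]])+.5)/3.2-.5+[150,30]
u2=(np.array([[301,207],[489,207],[291,572],[495,575]])+.5)/3.6-.5+[145,0]
def f(p):
    B=binrail(p[0],p[1],p[2],p[3]); W=P@B[:3,:3].T+B[:3,3]
    return np.r_[(proj(c1,W)-u1).ravel(),(proj(c2,W)-u2).ravel()]
r=least_squares(f,[0,0,0,42]); print(np.round(r.x,2),np.round(r.fun.reshape(-1,2),1).tolist())
# rail: slot lower front edge at y=80 ; top-front edge
def edge(c,y,z,x=0): return proj(c,(RAIL@np.array([x/1000,y/1000,z/1000,1]))[:3])[0]
print("w15 slot low pred",edge(c2,80,130),"meas row",(213.5)/3.6-.5,"top front pred",edge(c2,80,169),"meas",109/3.6-.5,"roller",edge(c2,100,66,-10.5),"meas",363/3.6-.5)
print("w14 roller pred",edge(c1,70,67,-10.5),"meas",30+94.5/3.2-.5,"slot low",edge(c1,80,130),"meas",30+12/3.2-.5)
E
```

```text
[-0.92 -1.44 -2.21 43.17] [[-0.6, -0.3], [0.2, -0.2], [-0.3, -0.0], [0.0, 0.0], [0.5, -0.0], [0.0, 0.3], [-0.4, 0.5], [0.9, -0.1]]
w15 slot low pred [220.91326945  57.7599372 ] meas row 58.80555555555556 top front pred [217.02814071  29.14291695] meas 29.77777777777778 roller [209.71671012 100.56270201] meas 100.33333333333333
w14 roller pred [226.37070234  59.19869474] meas 59.03125 slot low [205.03082606  32.62092938] meas 33.25
```

```bash
python3 - <<'E'
from h import *
s=snapshot("top"); a=cv2.imread("pics/top0.png"); cv2.imwrite("pics/top1.png",s['image'][:,:,::-1]); o=ctrl.get_obs(); print(o['clock'],o['force'])
E
```

```text
24.1833 [-0.20834208 -0.70901097  0.71241147]
```

View pics/top1.png

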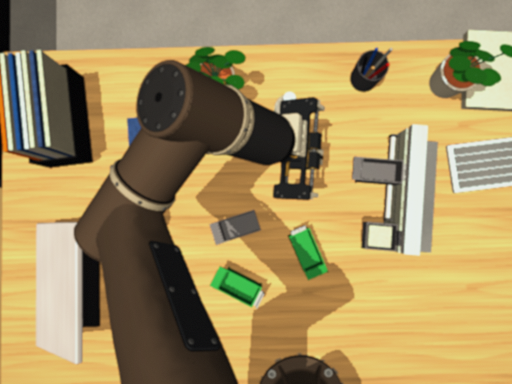

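```bash
python3 -c "
from plant import ctrl
print(ctrl.close_job())"
```

```text
the job is handed in; nothing more can be done
None
```

The hook-tongued bin is on the slat rail, pressed home past the roller and sitting upright. I handed the job in at about 24 s of the 59 s; the hand-in reports no verdict.

**What I did:** I gripped the bin across its side walls and tipped its front up 48°, a little more than the 35 to 45° given, for clearance in the slot. The tongue went through and up behind the lip without contact. I rotated the front down and let go. The bin then hung by itself at about 10.5° for well over a second. I pressed the tab with shut fingers. The force peaked at about 12 N and then fell to zero as it snapped past the roller.

**Last checks, from two wrist views after the fingers were clear:**

| Quantity | Measured | Wanted |
|---|---|---|
| Tilt | within 1° of upright | below 4.6° (0.08 rad) |
| Origin, in front of the face | about 51.4 mm | 50 ± 5 mm |
| Origin, below the slot edge | about 67 mm | 65 ± 5 mm |
| Position along the rail | about y = 43 mm | -40 to 110 mm |

- **Height disagreed:** one view alone put the bin 4 mm low, still inside the limit. The slot floor should not allow that, so I took it as a calibration or edge-picking error. The rail's own edges were also off by up to 1 pixel in these pictures.
- **Everything else:** in the last top picture the plain bin, both green bins and the part of the bottle that shows look unmoved. The arm hid the mug, the stapler and most of the notebook there. I took no final picture of those three, but the gripper never worked low near any of them. The tool force was near zero at the end, and the gripper was well clear of the bin.

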